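# Nip a glass vial gently in the bench clamp through its star-wheel slot

## Task

The brown glass vial stands loose in the bench clamp. Take the screwdriver, put its blade through the slot in the front of the clamp's housing and work the toothed star wheel round, tooth after tooth towards the vial, until the sprung pad holds the vial gently but securely against the V-jaw: the pad pushed back about half of its spring travel and never to the end, or the glass cracks. Then draw the blade out and lay the screwdriver down on the table clear of the clamp, leaving the vial upright and the other things where they are.

Things in the scene. Friction and masses are not known exactly. Their poses are not given: they have to be found in the camera images.
- vial_clamp: bench vial clamp, fixed to the table: grey housing with clear lid on the right, V-jaw on the left, on an aluminium base plate 12 mm high. Origin on the table; x points from the slotted front face into the clamp (away from the robot), y left along the clamping line, z up. Base plate x -56..46, y -96..90 mm; housing x -47..32, y -90..-12, top at 69 mm.
- slot (a point): centre of the access slot, on the outside of the housing's front face, 40 mm above the table. The slot is level, 33 mm long (along the clamp's y) and 14 mm high, in a wall 4 mm thick. Axes as the clamp's.
- wheel_axis (a point): on the upright axis of the steel star wheel, 35 mm straight behind the slot's centre, mid-thickness (8 mm thick). 10 straight teeth 5 mm wide, radius 28 mm over the teeth, hub radius 17 mm; gap between teeth 12 mm at the tips, 9 mm at radius 23 mm. Where the teeth stand at the start is not known: a blade that meets a tooth end on must try some mm to the side.
- tooth_front (a point): frontmost reach of the teeth, 7 mm behind the slot's centre. Pushing the front teeth in the clamp's +y (to the vial) advances the pad 6 mm per radian (3.8 mm per tooth); -y backs it off. The wheel has a steady friction of 0.058 N m (2.6 N at the teeth) and stays where it is left; once the pad presses on glass, the push rises by 0.27 N per newton on the vial.
- spring_pad: round rubber-faced pad, 18 mm across, on a sprung rod in the jaw block that the wheel drives. Origin at the centre of its face, 42 mm above the table; it faces the clamp's +y. It starts 3 to 9 mm short of where the vial stops it. From there more turning pushes it back into its block: 10 mm of spring travel, 2.5 N at first touch, 0.65 N more per mm (5.8 N half-way), then solid.
- rod_ring (a point): dark ring on the pad's rod, 11.5 mm behind the pad's face (clamp's -y). With the pad free it stands 5 mm clear of the barrel in the jaw block (10 mm of rod show); it reaches the barrel's mouth when the pad is half-way in.
- vial: brown glass vial with black cap, 28 mm diameter, 64 mm high, standing on the clamp's base plate between pad and V-jaw. Origin at the centre of its underside, z up. Glass that cracks above 10 N.
- vee_seat (a point): point on the axis of the vial when it rests in the V-jaw (120 deg V, open towards -y of the clamp), at the height of the pad's centre, 94 mm straight to the clamp's +y of wheel_axis. A pad pressing the seated vial then has its face 14 mm from here, on the -y side.
- screwdriver: screwdriver, 195 mm long, 85 g, lying on the table. Origin under the middle of its length; its own -y points to the blade's tip, z up as it lies. Handle 22 mm wide, 23 mm high and 98 mm long on the +y half; steel shank, 5 mm diameter and 98 mm long, on the -y half, its axis 11 mm above the underside.
- handle (a point): point in the middle of the screwdriver's handle, half-way up (11.5 mm), 45 mm behind the origin (own +y). Axes as the screwdriver's.
- blade_tip (a point): tip of the screwdriver's blade, on the shank's axis. Axes as the screwdriver's.
- spare_vial: second brown vial, 28 x 64 mm, standing on the table behind the clamp; leave alone. Origin at its underside.
- fine_forceps: steel forceps lying flat, 120 mm long; leave alone.
- allen_key: L-shaped hex key lying flat, 92 mm long; leave alone.
- timer: square bench timer, 66 x 66 x 20 mm; leave alone.
- small_dish: small round clear dish, 58 mm across, 14 mm high; leave alone.
- pen: marker pen lying, 138 mm long; leave alone.
- brush: brush lying, 176 mm long; leave alone.

How it is judged:
On the way, in this order (a step that is already met when the one before it is completed fails the run):
1. the screwdriver's blade, inside the slot, works the wheel and the pad has begun to advance (1 mm) (distance between blade_tip and wheel_axis below 0.035 m and contact force between screwdriver and vial_clamp above 1 N and distance of spring_pad from where it was at the start of the episode above 0.001 m).
2. the pad presses the vial with 3.5 to 7.5 N (contact force between spring_pad and vial between 3.5 and 7.5 N), for 0.3 s.
At the end, for the whole second after the job is handed in: the pad presses the vial with 3.5 to 7.5 N (pushed back 1.5 to 7.7 mm of its 10 mm); the vial stands upright (within 5 deg) on the base plate, within 4 mm of its seat in the V-jaw; the screwdriver lies flat and still on the table, not touching the clamp, its tip more than 50 mm from the wheel's axis (all of step 2 and angle between vial's own z axis and vertical below 0.09 rad and z of vial in the frame of vial_clamp below 0.016 m and horizontal distance between vial and vee_seat below 0.004 m and horizontal distance between blade_tip and wheel_axis above 0.05 m and contact force between screwdriver and vial_clamp below 0.1 N and height (world z) of handle between 0.006 and 0.017 m and angle between screwdriver's own y axis and vertical between 1.5 and 1.64 rad and linear speed of screwdriver below 0.02 m/s).
It fails at once if the pad, the screwdriver or the fingers press on the vial with more than 10 N (contact force between any of spring_pad, screwdriver, the fingers and vial above 10 N).
It fails at once if one of the other things on the table shifted by more than 20 mm (distance of any of spare_vial, fine_forceps, allen_key, timer, small_dish, brush, pen from where it was at the start of the episode above 0.02 m).
It also fails if it takes over 64 s, if anything falls off the work surface, if the arm or the gripper's body presses on something with over 40 N, if the wrist force passes 120 N, or if a joint passes its speed limit or range.

## Robot

A 7-joint arm with a two-finger parallel gripper is mounted at the origin on a cart in front of the work surface, level with it; the furniture and walls round the work are solid. World frame = base frame: x ahead of the robot, y to its left, z up, the work surface at z = 0. Lengths are in m, angles in rad, forces in N, time in s.
With the tool pointing down it reaches from about 0.4 to 0.875 m from the base axis. Payload 19.3 kg.
Tool frame: the origin (TCP) lies between the finger pads; the fingertips stand 17 mm ahead of it and the grasp point (between the pads) lies 2 mm behind it; x points along the fingers, y is the direction in which the jaws open and shut, and the axes are right-handed (so a half turn about x gives the same grasp; the last joint's range is limited). The gripper opens to 85 mm and grips with 20 to 120 N. Pads are 22 mm wide; open, the fingers measure 114 mm over their backs; the gripper's body (76 mm by 85 mm) begins 54 mm behind the grasp point. The pads swing forward as they close: fully open they stand 13 mm farther back than shut.
Start: joints at [1.132, 0.521, -0.036, 1.599, 0.021, 1.021, -0.113], TCP at [0.225, -0.583, 0.21] pointing down, gripper open.
Joint ranges: [-2.91, 2.91], [-0.3, 2.13], [-1.5, 1.42], [0.17, 2.43], [-1.26, 4.41], [0.16, 1.93], [-2.52, 2.52]. Speed limits (rad/s): [1.89, 1.89, 2.39, 2.39, 3.01, 3.01, 3.01].

## Interface

Orientations are given as [roll, pitch, yaw] about the fixed x, y, z axes, in that order (R = Rz(yaw) Ry(pitch) Rx(roll)).
In Python, from workcell import bot gives the robot as it stands.
- The arm moves only by the shell command python3 -m creep 'ROWS' [FORCE]. ROWS is JSON, a list of rows, each an object of numbers: "wx", "wy", "wz": the turn, a rotation vector about the tool's x, y, z in degrees; "tx", "ty", "tz": the shift along the tool's x, y, z in m; "claw": the closure, from 0 (fully open) to 1 (shut). A call has 1 to 8 rows; each row is the pose to reach, as a shift and turn from the pose measured when the call began, along the tool's axes at that moment; what a row does not reach only later rows make up. A row lasts 1/10 s, in which the tool goes at most 50 mm and 8.59 degrees, less where a joint would pass 70% of its speed; a pose out of reach is approached as far as the arm can. A call with a gripper value outside its range is refused whole. The fingers move at their own pace and stop on an object; FORCE is the grip in N (left out, the last holds). Time passes only in rows, so rows that repeat a pose let the fingers close. It gives the time, the measured TCP pose, the force and the opening at its end, in the units of the state.
- bot.observe(): the state, without advancing time (a new reading comes with each control period).
- bot.grab_frame(name): name is "scene" or "top" or "wrist"; returns the picture (420x560x3 uint8, blue, green, red); there is no depth.
- bot.get_calibration(name): a dict with "fx", "fy", "cx", "cy" (pixels), "R" (3x3) and "t" (3): a world point X has camera coordinates R X + t. Camera axes: x right, y down, z forward; pixel columns grow to the right and rows downward; lengths in m; the calibration is good to about 2 mm. A picture is of the moment at which its call begins: read the wrist's pose just before it. get_calibration takes no time and is no camera call; for the wrist camera it gives the pose at the moment of the call.
- bot.job_done(): hands the job in, once; it reports no verdict.
The state is a dict: "clock": time; "qpos": joint angles; "qd": joint speeds; "joint_efforts": joint torques, N m; "position": TCP position; "tool_rot": TCP orientation; "force": force on the tool from outside, world axes, zero at the start; "moment": the same for the moment, N m; "grip_width": finger opening in m.
Only numpy, scipy, OpenCV 4.12 (cv2) and the standard library are available. Lean on these libraries where they do the work, as an engineer would, in place of code of your own. Each camera call takes 0.05 s, during which the arm holds its last target.

## Working session

There is one attempt and no reset: what is moved stays moved. The work goes in short steps, Python scripts to look and compute and a shell command to move; the robot and the scene stay as the last step left them, time stands still between calls to the robot, and variables do not carry over. Pictures are saved under pics/ and viewed, and the job is handed in when it is done.

```bash
ls; mkdir -p pics
cat > h.py <<'E'
import numpy as np,cv2
from workcell import bot
from scipy.spatial.transform import Rotation as Ro
def snap(n,f):
    c=bot.get_calibration(n); im=np.array(bot.grab_frame(n)); cv2.imwrite('pics/'+f+'.png',im)
    np.savez('pics/'+f+'.npz',im=im,**{k:np.array(v) for k,v in c.items()}); return im,c
def load(f):
    d=np.load('pics/'+f+'.npz'); return d['im'],{k:d[k] for k in d.files if k!='im'}
def ray(c,u,v,z=0.):
    R=np.array(c['R']);t=np.array(c['t']);o=-R.T@t
    d=R.T@np.array([(u-c['cx'])/c['fx'],(v-c['cy'])/c['fy'],1.])
    return o+d*(z-o[2])/d[2]
def proj(c,X):
    p=np.array(c['R'])@np.array(X)+np.array(c['t']); return np.array([c['fx']*p[0]/p[2]+c['cx'],c['fy']*p[1]/p[2]+c['cy']])
E
python3 - <<'E'
from h import *
s=bot.observe();print({k:np.round(s[k],3) for k in s})
for n in('scene','top','wrist'):
    im,c=snap(n,n+'0'); R=np.array(c['R']);print(n,-R.T@np.array(c['t']),R[2],c['fx'])
E
```

```text
pics
{'clock': np.float64(0.0), 'qpos': array([ 1.132,  0.522, -0.036,  1.6  ,  0.021,  1.021, -0.113]), 'qd': array([ 0.001,  0.001, -0.001,  0.002,  0.001,  0.001, -0.001]), 'joint_efforts': array([-1.0000e-03, -9.2710e+01,  1.9800e+00, -3.6994e+01,  1.8000e-02,
        8.0000e-03, -0.0000e+00]), 'position': array([ 0.225, -0.583,  0.21 ]), 'tool_rot': array([-1.517,  1.57 ,  1.994]), 'force': array([ 0.267,  0.546, -0.372]), 'moment': array([-0.04 , -0.046, -0.024]), 'grip_width': np.float64(0.085)}
scene [-0.37433261  0.70724603  0.87511699] [ 0.69834508 -0.38976807 -0.60032908] 441.68461250994176
top [0.33498257 0.17152793 1.1324582 ] [ 1.93195292e-01  7.69208639e-04 -9.81160021e-01] 398.3281951845085
wrist [ 0.28761996 -0.55872794  0.37413758] [-0.24998832 -0.09536182 -0.96354137] 334.22452431785325
```

View pics/scene0.png

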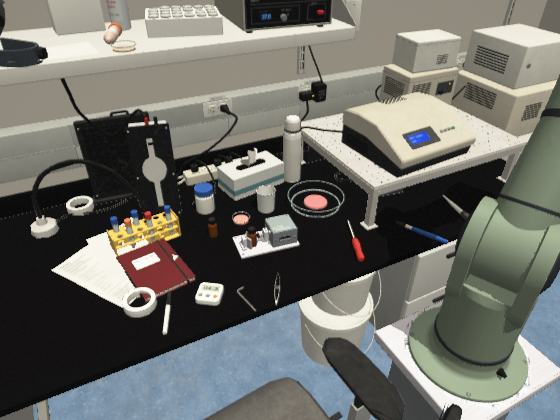

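View pics/top0.png

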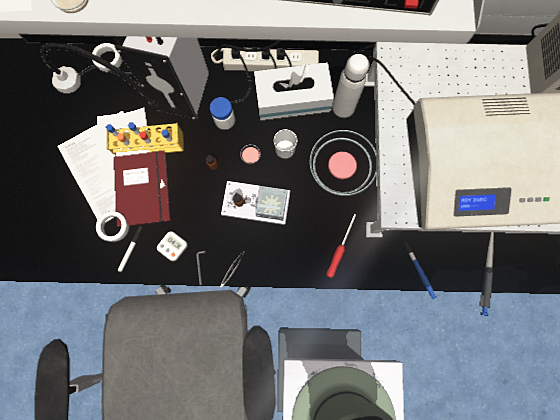

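View pics/wrist0.png

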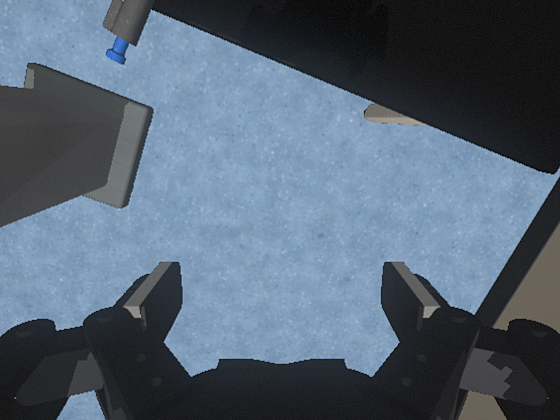

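Top view: screwdriver with red handle around (336,260) and tip near (354,215). The clamp is at (222..292, 181..222), with the star wheel under the clear lid near (268,203). I'll zoom in and measure.

Run:
```python
from h import *
im,c=load('top0')
z=cv2.resize(im[165:285,210:370],None,fx=5,fy=5,interpolation=cv2.INTER_CUBIC);cv2.imwrite('pics/topz.png',z)
im2,c2=load('scene0')
z=cv2.resize(im2[205:270,225:375],None,fx=5.3,fy=5.3,interpolation=cv2.INTER_CUBIC);cv2.imwrite('pics/scz.png',z)
hsv=cv2.cvtColor(im,cv2.COLOR_BGR2HSV)
m=((hsv[...,0]<8)|(hsv[...,0]>172))&(hsv[...,1]>150)&(hsv[...,2]>90)
m[:,:315]=0;m[:, 365:]=0;m[:200]=0;m[285:]=0
v,u=np.nonzero(m);print(len(u),u.mean(),v.mean())
P=np.array([ray(c,a,b,.0115)[:2] for a,b in zip(u,v)])
mu=P.mean(0);w,V=np.linalg.eigh(np.cov(P.T));print(mu,V[:,1],np.ptp(P@V[:,1]),np.ptp(P@V[:,0]))
print('tip',ray(c,354,215,.011))
```

```text
240 335.31666666666666 260.2125
[0.41798409 0.02211406] [-0.92084851  0.38992054] 0.0934595008201563 0.022007891685373232
tip [ 0.54811008 -0.03170734  0.011     ]
```

View pics/topz.png

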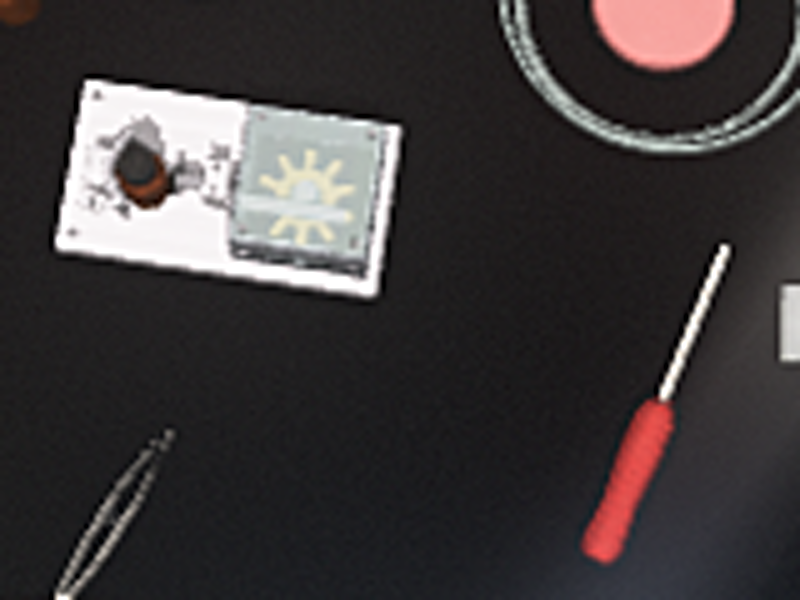

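View pics/scz.png

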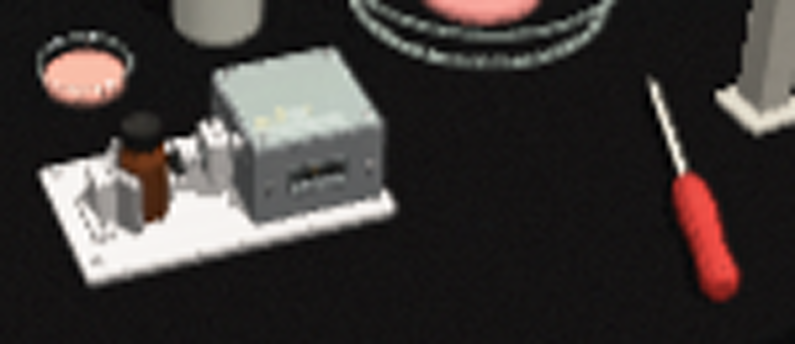

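Run:
```python
from h import *
im,c=load('top0')
pts=np.array([(85,80),(403,125),(378,297),(57,250)])/5+[210,165]-0.4
Q=np.array([ray(c,u,v,.012)[:2] for u,v in pts]);print(Q.round(4))
print([np.linalg.norm(Q[i]-Q[(i+1)%4]).round(4) for i in range(4)],'exp .186 .102')
# model corners (clamp xy): left-far(46,90) right-far(46,-96) right-near(-56,-96) left-near(-56,90)
M=np.array([(46,90),(46,-96),(-56,-96),(-56,90)])/1e3
a=M-M.mean(0);b=Q-Q.mean(0)
th=np.arctan2((a[:,0]*b[:,1]-a[:,1]*b[:,0]).sum(),(a*b).sum())
R2=np.array([[np.cos(th),-np.sin(th)],[np.sin(th),np.cos(th)]]);o=Q.mean(0)-R2@M.mean(0)
print('yaw',np.degrees(th),o,'res',(M@R2.T+o-Q).round(4))
# wheel on lid: hub pixel
print('hub as seen, z .04:', R2.T@(ray(c,210+305/5,165+192/5,.042)[:2]-o))
print('vial cap', R2.T@(ray(c,210+138/5,165+160/5,.076)[:2]-o))
s=bot.observe();print(Ro.from_euler('xyz',s['tool_rot']).as_matrix().round(3))
im,c=load('scene0')
z0=np.array([225,205])
for n,p,h in (('slot',(318,178),.04),('L near corner',(90,287),.012),('R near',(396,210),.012),('L far',(40,172),.012)):
    u,v=np.array(p)/5.3+z0-.4; print(n,R2.T@(ray(c,u,v,h)[:2]-o),ray(c,u,v,h).round(4))
```

```text
[[0.6408 0.3381]
 [0.6183 0.1526]
 [0.5171 0.1648]
 [0.5399 0.3489]]
[np.float64(0.1868), np.float64(0.102), np.float64(0.1856), np.float64(0.1015)] exp .186 .102
yaw -6.870049827866922 [0.58433211 0.25347371] res [[ 0.     -0.0007]
 [ 0.0002  0.0001]
 [ 0.0002  0.0001]
 [-0.0004  0.0006]]
hub as seen, z .04: [-0.00891429 -0.04885736]
vial cap [-0.0114972   0.04175129]
[[-0.     0.36  -0.933]
 [ 0.001 -0.933 -0.36 ]
 [-1.    -0.001  0.   ]]
slot [-0.0496013  -0.04797123] [0.5293 0.2118 0.04  ]
L near corner [-0.06331466  0.09157629] [0.5324 0.352  0.012 ]
R near [-0.06022632 -0.0924905 ] [0.5135 0.1689 0.012 ]
L far [0.04348194 0.08994109] [0.6383 0.3376 0.012 ]
```

```bash
python3 -m creep '[{"ty":-0.02,"tz":-0.017,"wx":2},{"ty":-0.05,"tz":-0.043,"wx":5},{"ty":-0.08,"tz":-0.07,"wx":8},{"ty":-0.112,"tz":-0.097,"wx":11},{"ty":-0.145,"tz":-0.126,"wx":14},{"ty":-0.178,"tz":-0.154,"wx":17},{"ty":-0.21,"tz":-0.182,"wx":20},{"ty":-0.24,"tz":-0.208,"wx":22,"claw":0}]' 60
cat >> h.py <<'E'
def delta(pos,d=None,down=True):
    """world target TCP pos + tip direction d(xy) -> tool-axis shift and rotvec deg"""
    s=bot.observe();R=Ro.from_euler('xyz',s['tool_rot'])
    sh=R.inv().apply(np.array(pos)-s['position'])
    print('pos',np.round(s['position'],4),'shift',sh.round(4))
    if d is not None:
        d=np.array([d[0],d[1],0.]);d/=np.linalg.norm(d)
        x=np.array([0,0,-1.]);z=-d;y=np.cross(z,x)
        T=Ro.from_matrix(np.stack([x,y,z],1))
        print('turn',np.degrees((R.inv()*T).as_rotvec()).round(2))
    print('t',s['clock'],'F',np.round(s['force'],2),'w',s['grip_width'],'q',np.round(s['qpos'],2))
E
python3 -c "
from h import *
delta([.445,.012,.15],[.921,-.39])"
```

```text
pos [ 0.2252 -0.5827  0.2099] shift [ 0.0603 -0.4755 -0.4194]
turn [4.408e+01 2.000e-02 5.000e-02]
t 0.15 F [-0.2  -0.12 -0.12] w 0.08526046879845037 q [ 1.13  0.52 -0.04  1.6   0.02  1.02 -0.11]$[0]: bad value
```

```bash
python3 -m creep '[{"tx":0,"ty":-0.02,"tz":-0.017,"wx":2,"wy":0,"wz":0,"claw":0},{"tx":0,"ty":-0.05,"tz":-0.043,"wx":5,"wy":0,"wz":0,"claw":0},{"tx":0,"ty":-0.08,"tz":-0.07,"wx":8,"wy":0,"wz":0,"claw":0},{"tx":0,"ty":-0.112,"tz":-0.097,"wx":11,"wy":0,"wz":0,"claw":0},{"tx":0,"ty":-0.145,"tz":-0.126,"wx":14,"wy":0,"wz":0,"claw":0},{"tx":0,"ty":-0.178,"tz":-0.154,"wx":17,"wy":0,"wz":0,"claw":0},{"tx":0,"ty":-0.21,"tz":-0.182,"wx":20,"wy":0,"wz":0,"claw":0},{"tx":0,"ty":-0.24,"tz":-0.208,"wx":22,"wy":0,"wz":0,"claw":0}]' 60
python3 -c "
from h import *
delta([.445,.012,.15],[.921,-.39])"
```

```text
clock: 0.95
position: [0.333, -0.2821, 0.2101]
tool_rot: [-1.205, 1.57, 1.92]
force: [1.0, -1.0, 0.6]
grip_width: 0.0857
pos [ 0.333  -0.2821  0.2101] shift [ 0.0603 -0.2959 -0.107 ]
turn [2.198e+01 2.000e-02 4.000e-02]
t 0.95 F [ 0.99 -1.    0.63] w 0.08566557888472366 q [ 0.62  0.22 -0.07  2.07  0.02  0.85 -1.04]
```

```bash
python3 -m creep '[{"tx":0.005,"ty":-0.035,"tz":-0.013,"wx":2.5,"wy":0,"wz":0,"claw":0},{"tx":0.01,"ty":-0.075,"tz":-0.027,"wx":5.5,"wy":0,"wz":0,"claw":0},{"tx":0.02,"ty":-0.115,"tz":-0.041,"wx":8.5,"wy":0,"wz":0,"claw":0},{"tx":0.03,"ty":-0.155,"tz":-0.056,"wx":11.5,"wy":0,"wz":0,"claw":0},{"tx":0.04,"ty":-0.195,"tz":-0.07,"wx":14.5,"wy":0,"wz":0,"claw":0},{"tx":0.05,"ty":-0.235,"tz":-0.085,"wx":17.5,"wy":0,"wz":0,"claw":0},{"tx":0.06,"ty":-0.27,"tz":-0.098,"wx":20,"wy":0,"wz":0,"claw":0},{"tx":0.06,"ty":-0.296,"tz":-0.107,"wx":22,"wy":0,"wz":0,"claw":0}]'
python3 -c "
from h import *
delta([.445,.012,.15],[.921,-.39])
snap('wrist','w1')"
```

```text
clock: 1.75
position: [0.445, 0.0146, 0.1492]
tool_rot: [-0.125, 1.569, 2.615]
force: [0.6, -0.8, 1.0]
grip_width: 0.0852
pos [0.445  0.0146 0.1492] shift [-0.0008  0.0023 -0.001 ]
turn [-0.02  0.11  0.01]
t 1.75 F [ 0.58 -0.76  0.98] w 0.08523131629905879 q [-0.02  0.33 -0.17  2.11  0.09  0.71 -2.22]
```

View pics/w1.png

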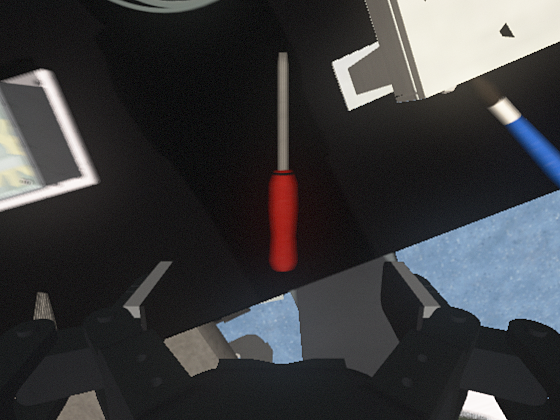

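Wrist view: tip at about (283,53), handle start at (284,171), handle end at (284,271). The driver lies almost parallel to the tool axis.

Run:
```python
from h import *
im,c=load('w1')
hsv=cv2.cvtColor(im,cv2.COLOR_BGR2HSV)
m=(((hsv[...,0]<8)|(hsv[...,0]>172))&(hsv[...,1]>150)&(hsv[...,2]>60)).astype(np.uint8)
n,l,st,ce=cv2.connectedComponentsWithStats(m);k=1+st[1:,4].argmax();v,u=np.nonzero(l==k);print(st[k])
P=np.array([ray(c,a,b,.0115)[:2] for a,b in zip(u,v)]);w,V=np.linalg.eigh(np.cov(P.T));a=V[:,1]*np.sign(V[0,1]);mu=P.mean(0)
print('handle mean',mu,'dir',a,np.degrees(np.arctan2(a[1],a[0])),np.ptp(P@a))
tip=ray(c,283,52.5,.011)[:2];hf=ray(c,284,171,.0115)[:2]
print('tip',tip,'front',hf,np.linalg.norm(tip-hf),np.linalg.norm(tip-mu))
d=tip-mu;d/=np.linalg.norm(d);print('d',d,np.degrees(np.arctan2(d[1],d[0])))
o=tip-d*.0975;g=o-d*.030;print('origin',o,'grasp',g)
delta([g[0],g[1],.022],d)
```

```text
[ 268  175   30   97 2601]
handle mean [0.41641622 0.02438213] dir [ 0.92079624 -0.39004394] -22.957233514846216 0.09591692461902007
tip [ 0.5526824  -0.03315877] front [0.46110664 0.00441653] 0.09898496043894604 0.147916955680119
d [ 0.9212343  -0.38900818] -22.892799665956925
origin [0.46286205 0.00476953] grasp [0.43522502 0.01643977]
pos [0.4465 0.0181 0.1498] shift [0.1278 0.0062 0.0096]
turn [-0.03  0.07  0.14]
t 1.8 F [-0.01  7.66 -0.33] w 0.08561244224887579 q [-0.03  0.34 -0.18  2.1   0.08  0.71 -2.23]
```

```bash
python3 -m creep '[{"tx":0.02,"ty":0.006,"tz":0.0095,"wx":0,"wy":0,"wz":0,"claw":0},{"tx":0.045,"ty":0.006,"tz":0.0095,"wx":0,"wy":0,"wz":0,"claw":0},{"tx":0.07,"ty":0.006,"tz":0.0095,"wx":0,"wy":0,"wz":0,"claw":0},{"tx":0.09,"ty":0.006,"tz":0.0095,"wx":0,"wy":0,"wz":0,"claw":0},{"tx":0.09,"ty":0.006,"tz":0.0095,"wx":0,"wy":0,"wz":0,"claw":0},{"tx":0.09,"ty":0.006,"tz":0.0095,"wx":0,"wy":0,"wz":0,"claw":0}]'
python3 - <<'E'
from h import *
im,c=snap('wrist','w2')
hsv=cv2.cvtColor(im,cv2.COLOR_BGR2HSV)
m=(((hsv[...,0]<8)|(hsv[...,0]>172))&(hsv[...,1]>150)&(hsv[...,2]>60)).astype(np.uint8)
n,l,st,ce=cv2.connectedComponentsWithStats(m);k=1+st[1:,4].argmax();v,u=np.nonzero(l==k);print(st[k])
P=np.array([ray(c,a,b,.0115)[:2] for a,b in zip(u,v)]);w,V=np.linalg.eigh(np.cov(P.T));a=V[:,1]*np.sign(V[0,1]);mu=P.mean(0);print(mu,a,np.ptp(P@a))
delta([.4352,.0164,.022],[.9212,-.389])
E
```

```text
clock: 2.4
position: [0.4353, 0.0164, 0.0601]
tool_rot: [-0.892, 1.568, 1.85]
force: [0.8, -0.2, 0.7]
grip_width: 0.0856
[ 267  182   36  134 4155]
[0.41612889 0.02161397] [ 0.92413649 -0.3820625 ] 0.09805863847868967
pos [0.4357 0.0164 0.0606] shift [0.0386 0.0003 0.0004]
turn [-0.04  0.04  0.15]
t 2.45 F [-0.05  0.54  0.51] w 0.08540443448880233 q [-0.06  0.49 -0.14  2.2   0.14  0.46 -2.29]
```

View pics/w2.png

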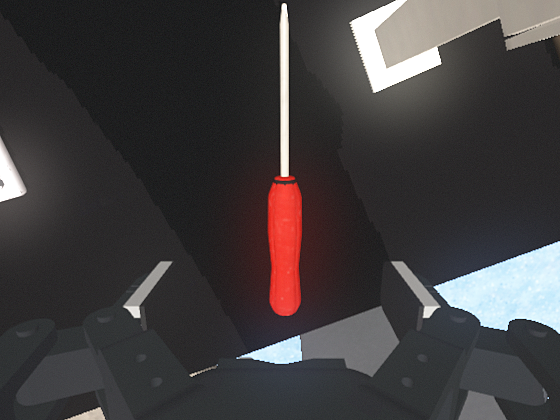

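```bash
python3 -m creep '[{"tx":0.015,"ty":0.0015,"tz":0,"wx":0,"wy":0,"wz":0,"claw":0},{"tx":0.03,"ty":0.0015,"tz":0,"wx":0,"wy":0,"wz":0,"claw":0},{"tx":0.038,"ty":0.0015,"tz":0,"wx":0,"wy":0,"wz":0,"claw":0},{"tx":0.038,"ty":0.0015,"tz":0,"wx":0,"wy":0,"wz":0,"claw":0.4},{"tx":0.038,"ty":0.0015,"tz":0,"wx":0,"wy":0,"wz":0,"claw":1},{"tx":0.038,"ty":0.0015,"tz":0,"wx":0,"wy":0,"wz":0,"claw":1},{"tx":0.038,"ty":0.0015,"tz":0,"wx":0,"wy":0,"wz":0,"claw":1},{"tx":0.038,"ty":0.0015,"tz":0,"wx":0,"wy":0,"wz":0,"claw":1}]' 100
python3 - <<'E'
from h import *
delta([.4352,.0164,.022],[.9212,-.389])
E
```

```text
clock: 3.25
position: [0.4354, 0.0151, 0.0229]
tool_rot: [-1.53, 1.568, 1.211]
force: [0.0, 0.3, -0.4]
grip_width: 0.0125
pos [0.4354 0.0151 0.0229] shift [ 0.0009 -0.0011  0.0006]
turn [-0.04  0.01  0.17]
t 3.25 F [ 0.03  0.25 -0.42] w 0.012472483004847646 q [-0.08  0.57 -0.12  2.21  0.17  0.37 -2.31]
```

```bash
python3 -m creep '[{"tx":0,"ty":0,"tz":0,"wx":0,"wy":0,"wz":0,"claw":1},{"tx":0,"ty":0,"tz":0,"wx":0,"wy":0,"wz":0,"claw":1}]' 100
python3 - <<'E'
from h import *
snap('wrist','w3')
E
```

```text
clock: 3.45
position: [0.4354, 0.0151, 0.023]
tool_rot: [-1.563, 1.568, 1.178]
force: [0.1, 0.1, -0.7]
grip_width: -0.0003
```

View pics/w3.png

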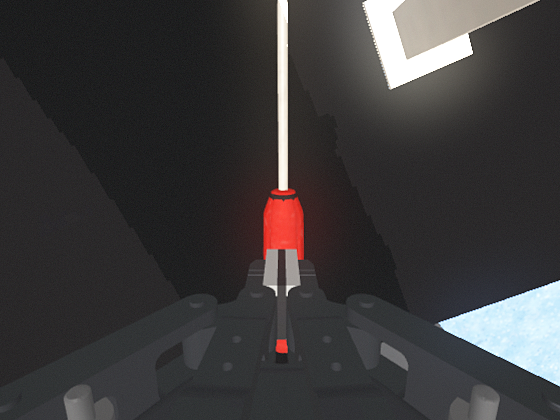

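Run:
```python
from h import *
im,c=snap('scene','s1'); p=proj(c,[.435,.015,.02]);print(p)
u,v=p.astype(int);cv2.imwrite('pics/s1z.png',cv2.resize(im[v-50:v+40,u-60:u+60],None,fx=6.5,fy=6.5,interpolation=cv2.INTER_CUBIC))
```

```text
[355.91448298 242.23731589]
```

View pics/s1z.png

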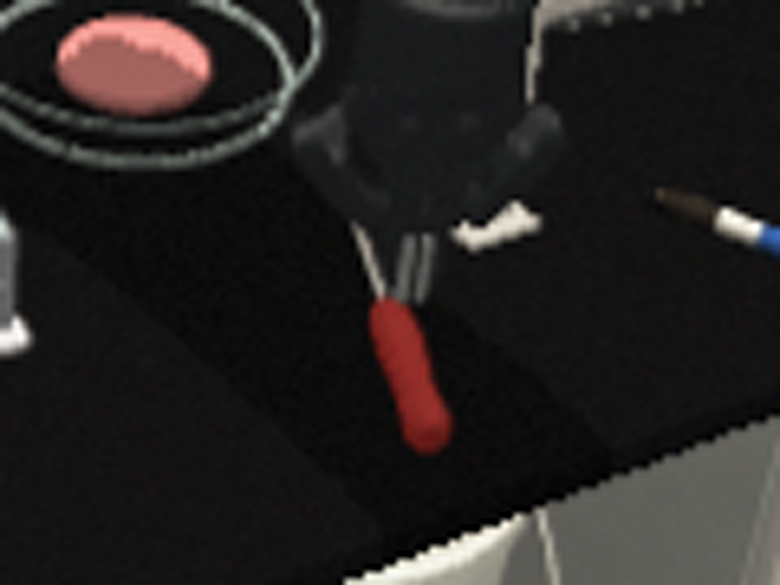

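Run:
```python
from h import *
im,c=load('w3');s=bot.observe();R=Ro.from_euler('xyz',s['tool_rot'])
for d in (-.04,-.02,-.002,0,.01,.017): print(d,[proj(c,s['position']+R.apply([d,0,k])).round(0) for k in(-.011,.011)])
print('handle',[ (q,proj(c,np.array([.4629,.0048,.011])-q*np.array([.921,-.389,0])).round(0)) for q in (-.0975,0,.03,.09)])
i,c2=load('scene0')
im,c1=load('s1')
print([proj(c1,s['position']+R.apply([d,0,0])).round(1) for d in(-.05,0,.017)], proj(c1,[.4629,.0048,.011]))
```

```text
-0.04 [array([280., 261.]), array([280., 309.])]
-0.02 [array([280., 243.]), array([280., 286.])]
-0.002 [array([280., 230.]), array([280., 269.])]
0 [array([280., 229.]), array([280., 267.])]
0.01 [array([280., 223.]), array([280., 260.])]
0.017 [array([280., 219.]), array([280., 255.])]
handle [(-0.0975, array([278., -18.])), (0, array([278., 189.])), (0.03, array([278., 241.])), (0.09, array([278., 333.]))]
[array([357.9, 228.5]), array([355.9, 241.4]), array([355.3, 245.7])] [353.06058664 238.43517045]
```

Run:
```python
from h import *
im,c=load('w0') if 0 else load('wrist0')
pos=np.array([.2252,-.5827,.2099]);R=Ro.from_euler('xyz',[-1.517,1.57,1.994])
R=Ro.from_matrix([[-0.,.36,-.933],[.001,-.933,-.36],[-1,-.001,0]])
for d in (-.03,-.013,.004,.017): print(d,[proj(c,pos+R.apply([d,y,z])).round(0) for y in(-.0425,.0425) for z in(-.011,.011)])
im,c=load('w3')
z=cv2.resize(im[180:380,180:390],None,fx=3.8,fy=3,interpolation=cv2.INTER_CUBIC);cv2.imwrite('pics/w3z.png',cv2.resize(im[180:380,180:390],None,fx=3,fy=3))
```

```text
-0.03 [array([183., 250.]), array([187., 296.]), array([380., 251.]), array([376., 296.])]
-0.013 [array([193., 237.]), array([196., 278.]), array([370., 237.]), array([367., 279.])]
0.004 [array([201., 226.]), array([204., 264.]), array([362., 226.]), array([359., 264.])]
0.017 [array([206., 218.]), array([209., 254.]), array([356., 219.]), array([354., 255.])]
```

View pics/w3z.png

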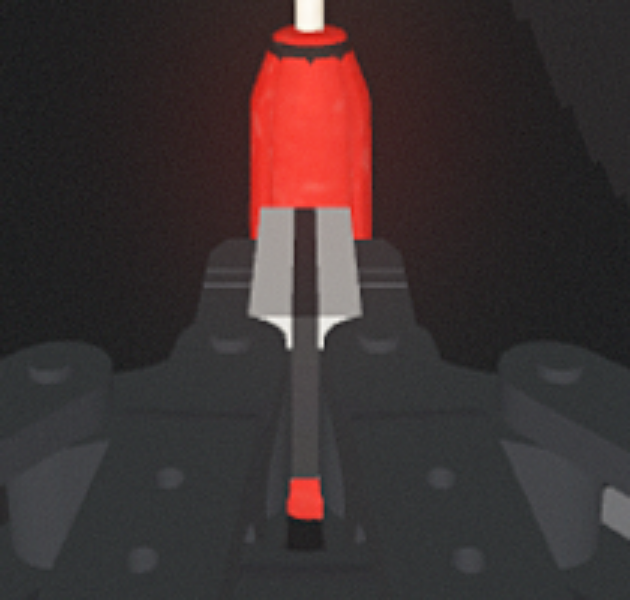

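Run:
```python
from h import *
im,c=load('w3');im,c1=load('s1')
def tri(c,p,c1,q):
    P=[np.hstack([np.array(k['R']),np.array(k['t'])[:,None]]) for k in (c,c1)]
    n=[(np.array(a)-[k['cx'],k['cy']])/[k['fx'],k['fy']] for a,k in ((p,c),(q,c1))]
    X=cv2.triangulatePoints(P[0],P[1],n[0][:,None].astype(float),n[1][:,None].astype(float));X=(X[:3]/X[3])[:,0]
    print(X.round(4),'reproj',proj(c,X).round(1),p,proj(c1,X).round(1),q)
tri(c,(281.7,249.3),c1,(358.4,238.5))
tri(c,(281.7,249.3),c1,(357,236.5))
tri(c,(283,190),c1,(352.7,239))
```

```text
[0.4361 0.0106 0.0324] reproj [287.9 250.9] (281.7, 249.3) [357.4 238.5] (358.4, 238.5)
[0.4395 0.0114 0.0379] reproj [283.7 249.8] (281.7, 249.3) [356.7 236.5] (357, 236.5)
[0.4621 0.0042 0.009 ] reproj [279.6 189.1] (283, 190) [353.3 239. ] (352.7, 239)
```

```bash
python3 -m creep '[{"tx":0,"ty":0,"tz":0,"wx":0,"wy":0,"wz":0,"claw":0},{"tx":0,"ty":0,"tz":0,"wx":0,"wy":0,"wz":0,"claw":0},{"tx":0,"ty":0,"tz":0,"wx":0,"wy":0,"wz":0,"claw":0},{"tx":0,"ty":0,"tz":0,"wx":0,"wy":0,"wz":0,"claw":0},{"tx":0,"ty":0,"tz":0,"wx":0,"wy":0,"wz":0,"claw":0},{"tx":0.005,"ty":0,"tz":0,"wx":0,"wy":0,"wz":0,"claw":0},{"tx":0.01,"ty":0,"tz":0,"wx":0,"wy":0,"wz":0,"claw":0},{"tx":0.01,"ty":0,"tz":0,"wx":0,"wy":0,"wz":0,"claw":0}]'
python3 - <<'E'
from h import *
snap('wrist','w4'); im,c=snap('scene','s2');u,v=356,242
cv2.imwrite('pics/s2z.png',cv2.resize(im[v-50:v+40,u-60:u+60],None,fx=6.5,fy=6.5,interpolation=cv2.INTER_CUBIC))
E
```

```text
clock: 4.35
position: [0.4349, 0.0151, 0.0122]
tool_rot: [-1.114, 1.568, 1.627]
force: [0.2, -0.0, 0.3]
grip_width: 0.0853
```

View pics/s2z.png

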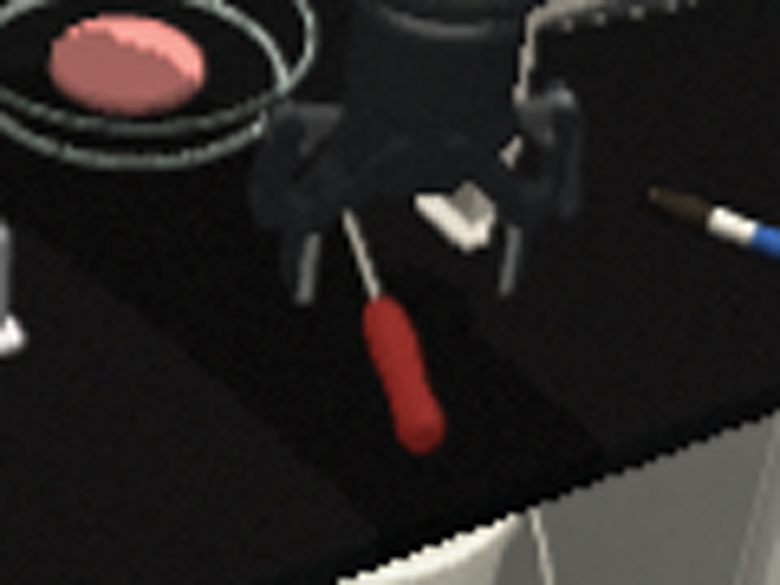

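View pics/w4.png

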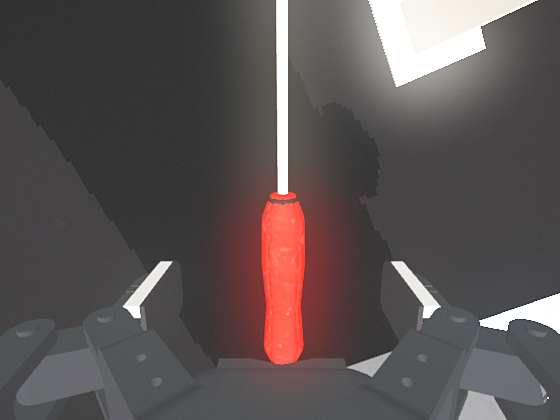

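```bash
python3 -m creep '[{"tx":0.005,"ty":0,"tz":0,"wx":0,"wy":0,"wz":0,"claw":0},{"tx":0.01,"ty":0,"tz":0,"wx":0,"wy":0,"wz":0,"claw":0},{"tx":0.01,"ty":0,"tz":0,"wx":0,"wy":0,"wz":0,"claw":0}]'
python3 - <<'E'
from h import *
snap('wrist','w5'); im,c=snap('scene','s3');u,v=356,242
cv2.imwrite('pics/s3z.png',cv2.resize(im[v-50:v+40,u-60:u+60],None,fx=6.5,fy=6.5,interpolation=cv2.INTER_CUBIC))
E
```

```text
clock: 4.75
position: [0.4348, 0.0152, 0.002]
tool_rot: [-0.945, 1.568, 1.797]
force: [-1.3, -0.1, 0.2]
grip_width: 0.0856
```

View pics/s3z.png

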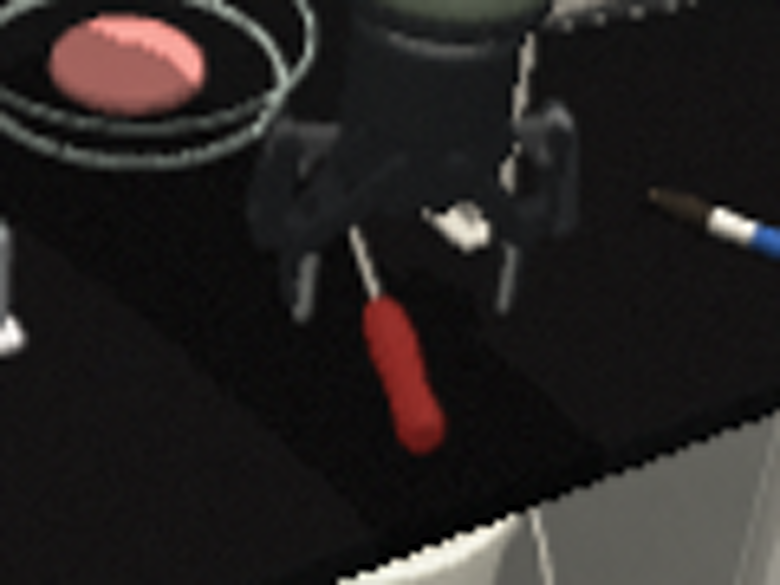

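Run:
```python
from h import *
im,c=load('s3');p=np.array([.4348,.0152,0]);y=np.array([-.389,-.921,0]);zz=np.array([-.921,.389,0])
for sgn in(-1,1):
  for z in (0,.01,.02,.03,.04): print(sgn,z,[((proj(c,p+y*sgn*.0425+zz*k+[0,0,z])-[296,192])*6.5).round(0) for k in(-.011,.011)])
```

```text
-1 0 [array([292., 349.]), array([301., 379.])]
-1 0.01 [array([294., 332.]), array([303., 363.])]
-1 0.02 [array([296., 316.]), array([305., 346.])]
-1 0.03 [array([298., 300.]), array([307., 329.])]
-1 0.04 [array([300., 283.]), array([309., 313.])]
1 0 [array([467., 341.]), array([478., 370.])]
1 0.01 [array([470., 324.]), array([481., 354.])]
1 0.02 [array([472., 308.]), array([484., 338.])]
1 0.03 [array([475., 292.]), array([486., 321.])]
1 0.04 [array([478., 275.]), array([489., 305.])]
```

```bash
python3 -m creep '[{"tx":0.006,"ty":0,"tz":0,"wx":0,"wy":0,"wz":0,"claw":0},{"tx":0.012,"ty":0,"tz":0,"wx":0,"wy":0,"wz":0,"claw":0},{"tx":0.014,"ty":0,"tz":0,"wx":0,"wy":0,"wz":0,"claw":0.3},{"tx":0.014,"ty":0,"tz":0,"wx":0,"wy":0,"wz":0,"claw":0.5},{"tx":0.014,"ty":0,"tz":0,"wx":0,"wy":0,"wz":0,"claw":0.5}]'
python3 - <<'E'
from h import *
snap('wrist','w6'); im,c=snap('scene','s4');u,v=356,242
cv2.imwrite('pics/s4z.png',cv2.resize(im[v-50:v+40,u-60:u+60],None,fx=6.5,fy=6.5,interpolation=cv2.INTER_CUBIC))
E
```

```text
clock: 5.35
position: [0.4349, 0.0152, -0.0116]
tool_rot: [-1.054, 1.568, 1.688]
force: [0.3, -0.6, 0.4]
grip_width: 0.044
```

View pics/s4z.png

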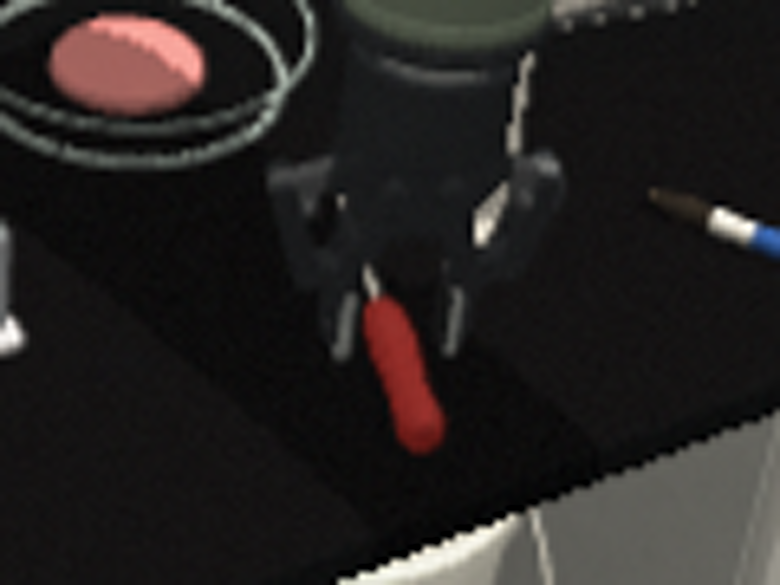

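View pics/w6.png

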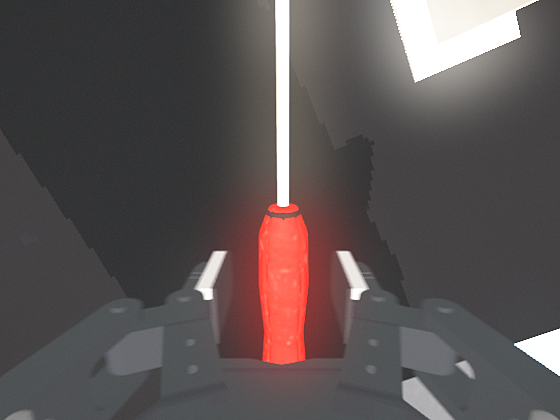

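```bash
python3 -m creep '[{"tx":0.003,"ty":0,"tz":0,"wx":0,"wy":0,"wz":0,"claw":0.55},{"tx":0.003,"ty":0,"tz":0,"wx":0,"wy":0,"wz":0,"claw":0.65},{"tx":0.003,"ty":0,"tz":0,"wx":0,"wy":0,"wz":0,"claw":0.75},{"tx":0.003,"ty":0,"tz":0,"wx":0,"wy":0,"wz":0,"claw":1},{"tx":0.003,"ty":0,"tz":0,"wx":0,"wy":0,"wz":0,"claw":1},{"tx":0.003,"ty":0,"tz":0,"wx":0,"wy":0,"wz":0,"claw":1}]' 100
python3 - <<'E'
from h import *
snap('wrist','w7'); im,c=snap('scene','s5');u,v=356,242
cv2.imwrite('pics/s5z.png',cv2.resize(im[v-50:v+40,u-60:u+60],None,fx=6.5,fy=6.5,interpolation=cv2.INTER_CUBIC))
E
```

```text
clock: 6.05
position: [0.435, 0.0152, -0.0141]
tool_rot: [-1.243, 1.568, 1.498]
force: [-2.5, 0.1, 10.9]
grip_width: 0.0202
```

View pics/s5z.png

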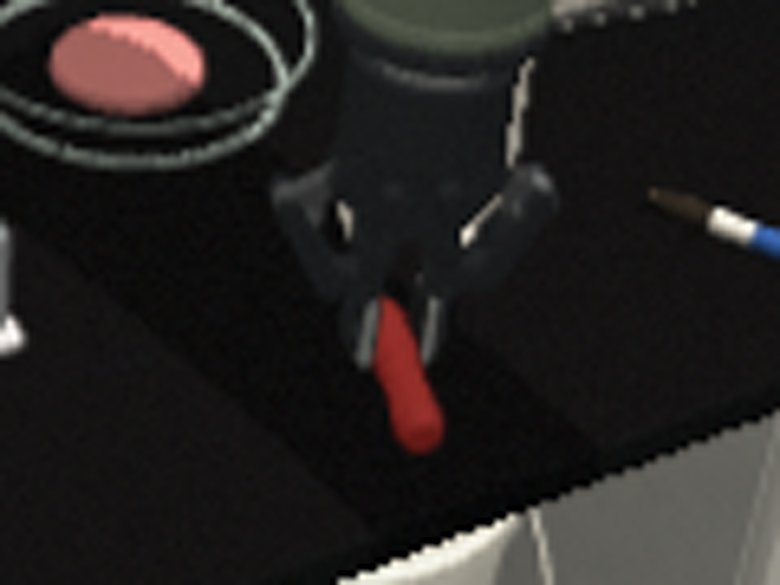

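View pics/w7.png

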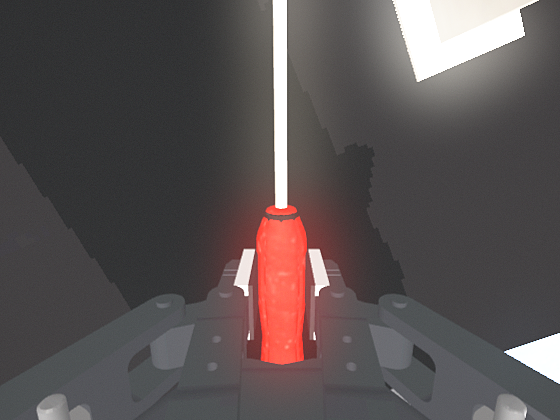

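```bash
python3 -m creep '[{"tx":-0.01,"ty":0,"tz":0,"wx":0,"wy":0,"wz":0,"claw":1},{"tx":-0.03,"ty":0,"tz":0,"wx":0,"wy":0,"wz":0,"claw":1},{"tx":-0.055,"ty":0,"tz":0,"wx":0,"wy":0,"wz":0,"claw":1},{"tx":-0.08,"ty":0,"tz":0,"wx":0,"wy":0,"wz":0,"claw":1},{"tx":-0.1,"ty":0,"tz":0,"wx":0,"wy":0,"wz":0,"claw":1},{"tx":-0.1,"ty":0,"tz":0,"wx":0,"wy":0,"wz":0,"claw":1}]' 120
cat >> h.py <<'E'
th=np.radians(-6.87);CR=np.array([[np.cos(th),-np.sin(th)],[np.sin(th),np.cos(th)]]);CO=np.array([.58433,.25347])
def c2w(x,y): return CR@np.array([x,y])+CO
def w2c(p): return CR.T@(np.array(p)[:2]-CO)
E
python3 - <<'E'
from h import *
im,c=snap('wrist','w8');im,c=snap('scene','s6');print(proj(c,[.52,-.02,.12]))
print('slot',c2w(-.047,-.049))
d=CR@[1,0]; tgt=c2w(-.047-.02-.1275,-.049); print(tgt)
delta([tgt[0],tgt[1],.09],d)
E
```

```text
clock: 6.75
position: [0.4362, 0.0149, 0.0885]
tool_rot: [-2.138, 1.566, 0.604]
force: [0.7, -0.1, -1.5]
grip_width: 0.0196
[352.81139148 198.24262782]
slot [0.53180622 0.21044381]
[0.38536525 0.22808732]
pos [0.4351 0.0149 0.0863] shift [-0.0032 -0.177   0.1289]
turn [-16.05  -0.03   0.16]
t 6.85 F [-0.49 -0.02 -0.27] w 0.020023584624877678 q [-0.04  0.44 -0.16  2.18  0.13  0.53 -2.27]
```

View pics/w8.png

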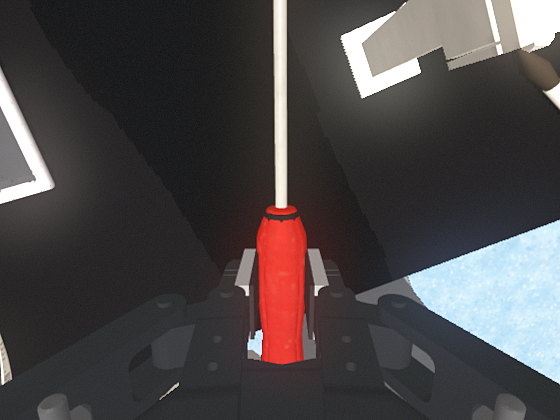

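View pics/s6.png

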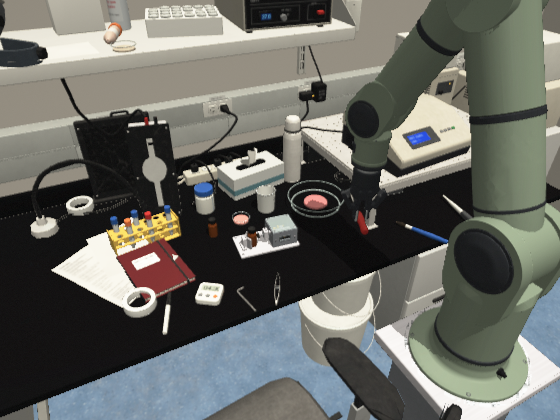

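```bash
cat >> h.py <<'E'
L=.127
def goal(tx,ty,z,phi=15.):
    """clamp-frame tip xy (m), TCP z, driver angle rel clamp x (deg)"""
    a=th+np.radians(phi);d=np.array([np.cos(a),np.sin(a)])
    p=c2w(tx,ty)-d*L; print('tgt',p.round(4)); delta([p[0],p[1],z],d)
def tipnow():
    s=bot.observe();R=Ro.from_euler('xyz',s['tool_rot']).as_matrix();d=-R[:,2]
    t=np.array(s['position'])+d*L+np.array([0,0,.025]);print('t',round(s['clock'],2),'tip clamp mm',(w2c(t)*1e3).round(1),'z',(t[2]*1e3).round(1),'phi',np.degrees(np.arctan2(d[1],d[0])-th).round(2),'F',(CR.T@np.array(s['force'])[:2]).round(2),round(s['force'][2],2),'q7',round(s['qpos'][6],3))
E
python3 -c "
from h import *
tipnow();goal(-.067,-.049,.07)"
```

```text
t 6.85 tip clamp mm [   2.5 -289.9] z 111.3 phi -16.05 F [-0.49 -0.08] -0.27 q7 -2.27
tgt [0.3862 0.1949]
pos [0.4351 0.0149 0.0863] shift [ 0.0167 -0.1467  0.1152]
turn [-31.05  -0.05   0.15]
t 6.85 F [-0.49 -0.02 -0.27] w 0.020023584624877678 q [-0.04  0.44 -0.16  2.18  0.13  0.53 -2.27]
```

```bash
python3 -m creep '[{"tx":0,"ty":-0.01,"tz":0.015,"wx":-4,"wy":0,"wz":0,"claw":1},{"tx":0,"ty":-0.03,"tz":0.035,"wx":-9,"wy":0,"wz":0,"claw":1},{"tx":0,"ty":-0.055,"tz":0.055,"wx":-14,"wy":0,"wz":0,"claw":1},{"tx":0,"ty":-0.08,"tz":0.075,"wx":-19,"wy":0,"wz":0,"claw":1},{"tx":0,"ty":-0.105,"tz":0.09,"wx":-24,"wy":0,"wz":0,"claw":1},{"tx":0,"ty":-0.13,"tz":0.105,"wx":-28,"wy":0,"wz":0,"claw":1},{"tx":0,"ty":-0.147,"tz":0.115,"wx":-31,"wy":0,"wz":0,"claw":1},{"tx":0,"ty":-0.147,"tz":0.115,"wx":-31,"wy":0,"wz":0,"claw":1}]'
python3 -c "
from h import *
tipnow();snap('wrist','w9');im,c=snap('scene','s7');cv2.imwrite('pics/s7z.png',cv2.resize(im[190:290,210:370],None,fx=5,fy=5,interpolation=cv2.INTER_CUBIC))
tipnow();goal(-.067,-.049,.07)"
```

```text
clock: 7.65
position: [0.385, 0.1978, 0.086]
tool_rot: [-1.675, 1.568, 1.614]
force: [0.5, 0.0, -1.7]
grip_width: 0.0196
t 7.65 tip clamp mm [-68.7 -45.4] z 111.0 phi 15.36 F [0.47 0.1 ] -1.74 q7 -2.281
t 7.75 tip clamp mm [-67.7 -48.9] z 111.0 phi 15.02 F [-0.52  0.24] -0.88 q7 -2.281
tgt [0.3862 0.1949]
pos [0.3856 0.195  0.086 ] shift [ 0.016   0.0002 -0.0006]
turn [ 0.02 -0.    0.1 ]
t 7.75 F [-0.48  0.3  -0.88] w 0.019683786395911323 q [-0.36  0.44 -0.31  2.19  0.25  0.55 -2.28]
```

View pics/w9.png

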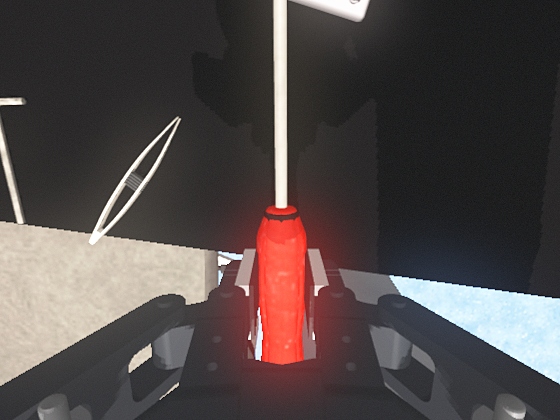

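View pics/s7z.png

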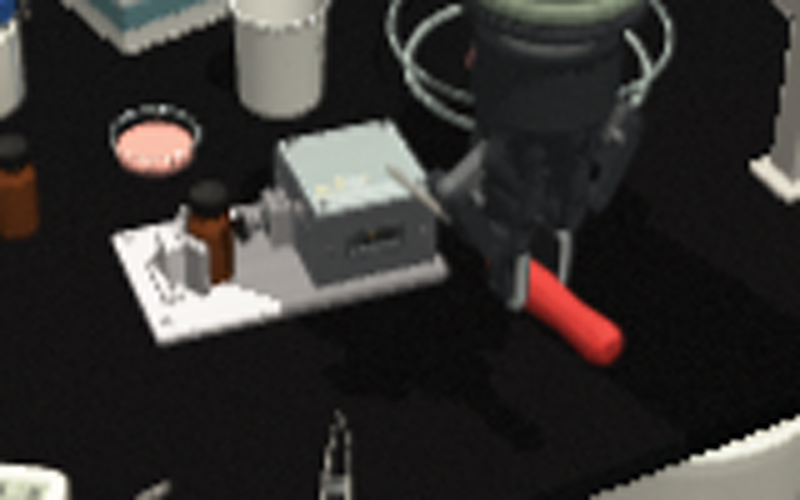

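```bash
python3 -m creep '[{"tx":0,"ty":0,"tz":-0.02,"wx":0,"wy":0,"wz":0,"claw":1},{"tx":0,"ty":0,"tz":-0.045,"wx":0,"wy":0,"wz":0,"claw":1},{"tx":0,"ty":-0.02,"tz":-0.06,"wx":0,"wy":0,"wz":0,"claw":1},{"tx":0,"ty":-0.03,"tz":-0.06,"wx":0,"wy":0,"wz":0,"claw":1},{"tx":0,"ty":-0.03,"tz":-0.06,"wx":0,"wy":0,"wz":0,"claw":1}]'
python3 -c "
from h import *
i,c=load('s7')
for z in (.1,.105,.11,.115): 
  p=c2w(-.0677,-.0489);print(z,(proj(c,[*p,z])-[210,190])*5)
tipnow();snap('wrist','w10');tipnow()"
```

```text
clock: 8.25
position: [0.4399, 0.2335, 0.0856]
tool_rot: [-0.993, 1.569, 2.292]
force: [-0.1, 0.1, -0.4]
grip_width: 0.0195
0.1 [387.41222882 178.41861956]
0.105 [387.58085156 171.5309211 ]
0.11 [387.75027111 164.61067498]
0.115 [387.92049316 157.65764997]
t 8.25 tip clamp mm [-18.4  -4.1] z 110.4 phi 15.07 F [-0.09  0.14] -0.37 q7 -2.271
t 8.3 tip clamp mm [-18.4  -5.1] z 110.4 phi 15.05 F [-0.43 -0.69] -0.87 q7 -2.27
```

View pics/w10.png

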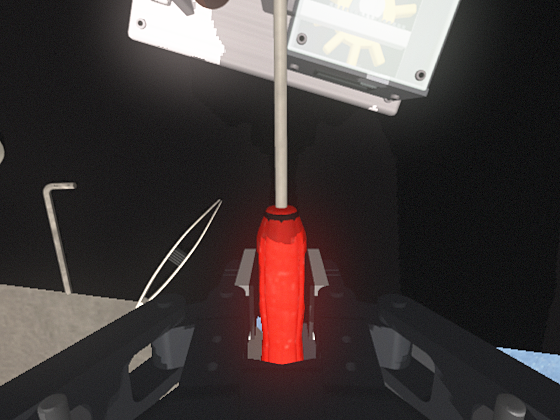

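```bash
python3 -c "
from h import *
i,c=load('w10');cv2.imwrite('pics/w10z.png',cv2.resize(i[0:120,280:470],None,fx=4.2,fy=4.2,interpolation=cv2.INTER_CUBIC))
for u,v,z in ((398,114,.012),(128,38,.012),(302,38,.069),(420,76,.069)): print(u,v,w2c(ray(c,u,v,z)))
"
```

```text
398 114 [-0.0542297  -0.09636741]
128 38 [-0.05527808  0.08878746]
302 38 [-0.03797667 -0.01994722]
420 76 [-0.03920915 -0.0823176 ]
```

View pics/w10z.png

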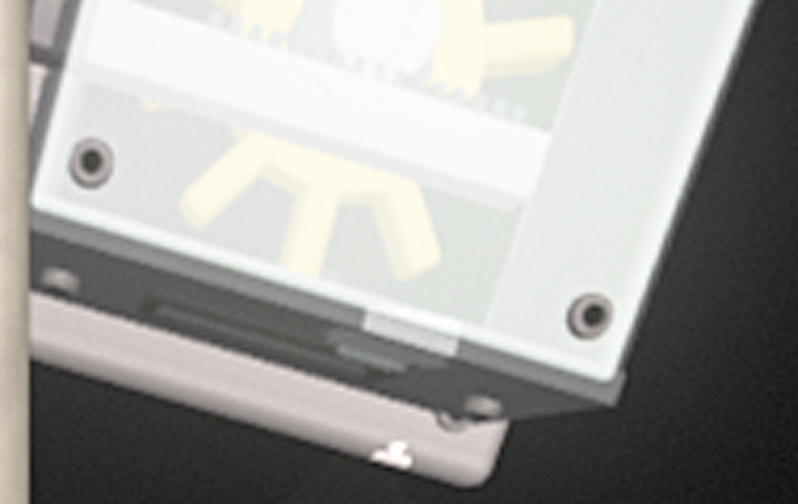

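```bash
python3 -c "
from h import *
i,c=load('w10')
P=[]
for u,v,z in ((195,220,.044),(302,272,.044),(420,272,.044),(572,42,.044),(385,35,.044)):
  p=w2c(ray(c,280+u/4.2,v/4.2,z));P.append(p);print(p.round(4))
from scipy.optimize import least_squares
r=least_squares(lambda o:np.linalg.norm(np.array(P[:4])-o,axis=1)-.0275,[-.012,-.05]);print(r.x,r.fun)
for p in P[:4]: print(np.degrees(np.arctan2(p[1]-r.x[1],-(p[0]-r.x[0]))))
# slot edges in front face: pixels
for u,v in ((150,305),(410,365)): print('slot', w2c(ray(c,280+u/4.2,v/4.2,.036)))
"
```

```text
[-0.0362 -0.0353]
[-0.0386 -0.0512]
[-0.0344 -0.0667]
[-0.003  -0.0765]
[-0.0086 -0.0526]
[-0.01204814 -0.05016304] [ 0.00085964 -0.00091098  0.00034265  0.00030025]
31.59936879919237
-2.3382384697096597
-36.46169430653118
-108.95682442465777
slot [-0.04690396 -0.03300834]
slot [-0.04486943 -0.07130939]
```

```bash
python3 -c "
from h import *
goal(-.070,-.0684,.017)"
```

```text
tgt [0.3809 0.176 ]
pos [0.4398 0.2326 0.0856] shift [0.0686 0.0477 0.0662]
turn [0.05 0.07 0.06]
t 8.3 F [-0.51 -0.64 -0.87] w 0.019935220596461963 q [-0.38  0.52 -0.3   2.02  0.25  0.63 -2.27]
```

```bash
python3 -m creep '[{"tx":0,"ty":0.02,"tz":0.025,"wx":0,"wy":0,"wz":0,"claw":1},{"tx":0,"ty":0.04,"tz":0.055,"wx":0,"wy":0,"wz":0,"claw":1},{"tx":0.01,"ty":0.048,"tz":0.066,"wx":0,"wy":0,"wz":0,"claw":1},{"tx":0.03,"ty":0.048,"tz":0.066,"wx":0,"wy":0,"wz":0,"claw":1},{"tx":0.055,"ty":0.048,"tz":0.066,"wx":0,"wy":0,"wz":0,"claw":1},{"tx":0.0685,"ty":0.048,"tz":0.066,"wx":0,"wy":0,"wz":0,"claw":1},{"tx":0.0685,"ty":0.048,"tz":0.066,"wx":0,"wy":0,"wz":0,"claw":1}]'
python3 -c "
from h import *
tipnow();im,c=snap('scene','s8');cv2.imwrite('pics/s8z.png',cv2.resize(im[205:265,230:350],None,fx=6.5,fy=6.5,interpolation=cv2.INTER_CUBIC))
for x,y,z in ((-.07,-.0684,.042),(-.07,-.0684,.037),(-.047,-.051,.04),(-.047,-.0345,.04),(-.047,-.0675,.04)):print((proj(c,[*c2w(x,y),z])-[230,205])*6.5)
tipnow();goal(-.067,-.0676,.017)"
```

```text
clock: 9.0
position: [0.3797, 0.1742, 0.016]
tool_rot: [0.108, 1.567, -2.891]
force: [-0.1, 0.1, -0.8]
grip_width: 0.0199
t 9.0 tip clamp mm [-71.  -70.2] z 40.5 phi 15.04 F [-0.09  0.12] -0.78 q7 -2.338
[412.61432123 229.01994138]
[412.31385956 237.45276973]
[358.9861664  210.95872405]
[325.61948499 218.6815278 ]
[392.10227433 203.29391617]
t 9.05 tip clamp mm [-70.5 -69.7] z 41.5 phi 15.04 F [1.26 0.75] -0.44 q7 -2.338
tgt [0.384  0.1764]
pos [0.3803 0.1747 0.0169] shift [-0.0001 -0.0012 -0.004 ]
turn [ 0.04  0.18 -0.  ]
t 9.05 F [ 1.34  0.59 -0.44] w 0.019353675489278806 q [-0.4   0.57 -0.22  2.25  0.34  0.35 -2.34]
```

View pics/s8z.png

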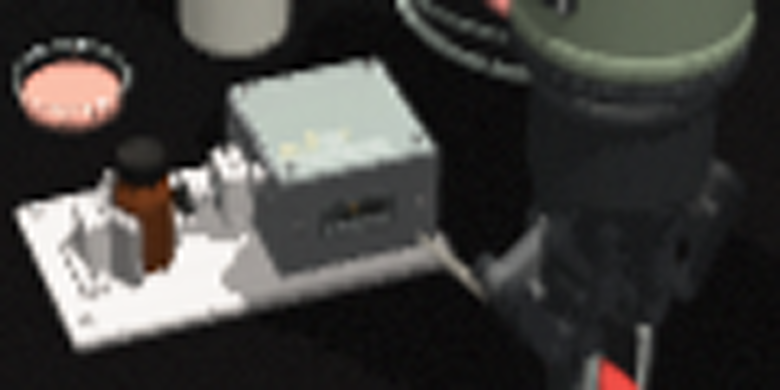

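Run:
```python
from h import *
im,c=snap('wrist','w11');tipnow()
s=bot.observe();R=Ro.from_euler('xyz',s['tool_rot'])
g=cv2.cvtColor(im,cv2.COLOR_BGR2GRAY)
for z in (.0415,.037):
  Q=[]
  for v in range(20,200,30):
    row=g[v,255:305].astype(float); m=row>row.max()*.6; u=255+np.nonzero(m)[0]
    uc=(u.min()+u.max())/2
    X=ray(c,uc,v,z);Q.append(R.inv().apply(X-s['position'])); 
    print(v,u.min(),u.max(),(Q[-1]*1e3).round(1))
  Q=np.array(Q);k=np.polyfit(Q[:,2],Q[:,1],1);print('lat at tip z=-.127:',np.polyval(k,-.127),'slope deg',np.degrees(np.arctan(k[0])))
```

```text
t 9.1 tip clamp mm [-70.1 -69.2] z 42.2 phi 15.04 F [-0.1   0.75] -0.3 q7 -2.338
20 274 286 [-2.420e+01 -1.000e-01 -1.011e+02]
50 274 286 [-24.2  -0.1 -90.8]
80 274 286 [-24.2  -0.1 -80. ]
110 274 286 [-24.1  -0.1 -68.8]
140 275 286 [-24.1   0.1 -57. ]
170 275 286 [-24.1   0.1 -44.6]
lat at tip z=-.127: -0.0002478921641731967 slope deg 0.2500769298692386
20 274 286 [-1.970e+01 -1.000e-01 -1.022e+02]
50 274 286 [-19.7  -0.1 -91.6]
80 274 286 [-19.7  -0.1 -80.5]
110 274 286 [-19.6  -0.1 -68.8]
140 275 286 [-19.6   0.1 -56.7]
170 275 286 [-19.6   0.1 -43.9]
lat at tip z=-.127: -0.0002598416847113501 slope deg 0.25007692986923036
```

View pics/w11.png

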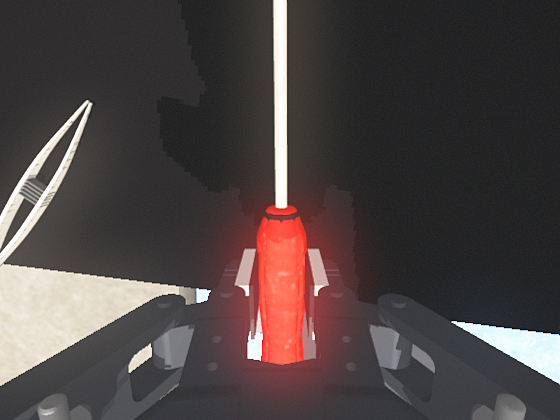

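```bash
sed -i 's/^L=.127/L=.126/' h.py; python3 -c "
from h import *
tipnow();goal(-.043,-.0612,.016);goal(-.034,-.0588,.016)"
```

```text
t 9.1 tip clamp mm [-71.  -69.5] z 42.2 phi 15.04 F [-0.1   0.75] -0.3 q7 -2.338
tgt [0.4096 0.18  ]
pos [0.3808 0.1751 0.0175] shift [ 0.0014 -0.0008 -0.0292]
turn [0.04 0.11 0.03]
t 9.1 F [-0.01  0.76 -0.3 ] w 0.019819475192702104 q [-0.4   0.57 -0.22  2.25  0.34  0.35 -2.34]
tgt [0.4188 0.1813]
pos [0.3808 0.1751 0.0175] shift [ 0.0014 -0.0008 -0.0385]
turn [0.04 0.11 0.03]
t 9.1 F [-0.01  0.76 -0.3 ] w 0.019819475192702104 q [-0.4   0.57 -0.22  2.25  0.34  0.35 -2.34]
```

```bash
python3 -m creep '[{"tx":0.0015,"ty":-0.001,"tz":-0.01,"wx":0,"wy":0,"wz":0,"claw":1},{"tx":0.0015,"ty":-0.001,"tz":-0.018,"wx":0,"wy":0,"wz":0,"claw":1},{"tx":0.0015,"ty":-0.001,"tz":-0.024,"wx":0,"wy":0,"wz":0,"claw":1},{"tx":0.0015,"ty":-0.001,"tz":-0.029,"wx":0,"wy":0,"wz":0,"claw":1},{"tx":0.0015,"ty":-0.001,"tz":-0.029,"wx":0,"wy":0,"wz":0,"claw":1}]'
python3 -c "
from h import *
im,c=snap('scene','s9');cv2.imwrite('pics/s9z.png',cv2.resize(im[205:265,230:350],None,fx=6.5,fy=6.5,interpolation=cv2.INTER_CUBIC))
tipnow();goal(-.034,-.0588,.016)"
```

```text
clock: 9.6
position: [0.4101, 0.1802, 0.016]
tool_rot: [-0.551, 1.569, 2.733]
force: [0.3, 0.4, -0.7]
grip_width: 0.0196
t 9.65 tip clamp mm [-43.1 -61.1] z 40.7 phi 15.01 F [-0.68 -0.75] -1.12 q7 -2.302
tgt [0.4188 0.1813]
pos [0.4095 0.1801 0.0159] shift [-0.0001  0.     -0.0094]
turn [0.01 0.11 0.04]
t 9.65 F [-0.76 -0.67 -1.12] w 0.019741638763583612 q [-0.37  0.6  -0.23  2.18  0.34  0.4  -2.3 ]
```

View pics/s9z.png

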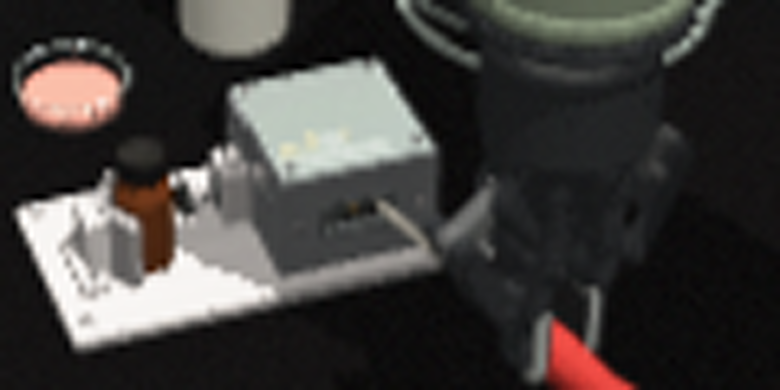

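```bash
python3 -m creep '[{"tx":0,"ty":0,"tz":-0.003,"wx":0,"wy":0,"wz":0,"claw":1},{"tx":0,"ty":0,"tz":-0.006,"wx":0,"wy":0,"wz":0,"claw":1},{"tx":0,"ty":0,"tz":-0.009,"wx":0,"wy":0,"wz":0,"claw":1},{"tx":0,"ty":0,"tz":-0.0095,"wx":0,"wy":0,"wz":0,"claw":1}]'
python3 -c "
from h import *
tipnow();goal(-.034,-.0505,.016);goal(-.033,-.040,.016)"
```

```text
clock: 10.05
position: [0.4193, 0.1815, 0.0159]
tool_rot: [-0.406, 1.569, 2.878]
force: [-0.7, -0.4, -0.1]
grip_width: 0.0197
t 10.05 tip clamp mm [-33.5 -58.5] z 40.7 phi 15.01 F [-0.68 -0.44] -0.1 q7 -2.29
tgt [0.4198 0.1896]
pos [0.4193 0.1815 0.0159] shift [-0.0001 -0.0079 -0.0016]
turn [0.01 0.1  0.04]
t 10.05 F [-0.73 -0.35 -0.1 ] w 0.019697107528831023 q [-0.35  0.61 -0.24  2.16  0.34  0.41 -2.29]
tgt [0.422  0.1999]
pos [0.4193 0.1815 0.0159] shift [-0.0001 -0.0178 -0.0053]
turn [0.01 0.1  0.04]
t 10.05 F [-0.73 -0.35 -0.1 ] w 0.019697107528831023 q [-0.35  0.61 -0.24  2.16  0.34  0.41 -2.29]
```

```bash
python3 -m creep '[{"tx":0,"ty":-0.002,"tz":-0.0003,"wx":0,"wy":0,"wz":0,"claw":1},{"tx":0,"ty":-0.0045,"tz":-0.001,"wx":0,"wy":0,"wz":0,"claw":1},{"tx":0,"ty":-0.007,"tz":-0.0015,"wx":0,"wy":0,"wz":0,"claw":1},{"tx":0,"ty":-0.0095,"tz":-0.002,"wx":0,"wy":0,"wz":0,"claw":1},{"tx":0,"ty":-0.012,"tz":-0.003,"wx":0,"wy":0,"wz":0,"claw":1},{"tx":0,"ty":-0.0145,"tz":-0.004,"wx":0,"wy":0,"wz":0,"claw":1},{"tx":0,"ty":-0.017,"tz":-0.005,"wx":0,"wy":0,"wz":0,"claw":1},{"tx":0,"ty":-0.018,"tz":-0.0055,"wx":0,"wy":0,"wz":0,"claw":1}]'
python3 -c "
from h import *
tipnow();im,c=snap('scene','s10');cv2.imwrite('pics/s10z.png',cv2.resize(im[205:265,230:350],None,fx=6.5,fy=6.5,interpolation=cv2.INTER_CUBIC));tipnow()
im,c=snap('top','t10');cv2.imwrite('pics/t10z.png',cv2.resize(im[175:230,215:300],None,fx=8,fy=8,interpolation=cv2.INTER_CUBIC))"
```

```text
clock: 10.85
position: [0.4222, 0.2004, 0.0159]
tool_rot: [-0.43, 1.569, 2.854]
force: [-0.9, -3.5, -0.5]
grip_width: 0.0197
t 10.85 tip clamp mm [-33.  -39.4] z 40.7 phi 15.02 F [-0.52 -3.54] -0.46 q7 -2.312
t 10.9 tip clamp mm [-32.9 -39.3] z 40.7 phi 15.03 F [-0.36 -2.46] -0.69 q7 -2.312
```

View pics/s10z.png

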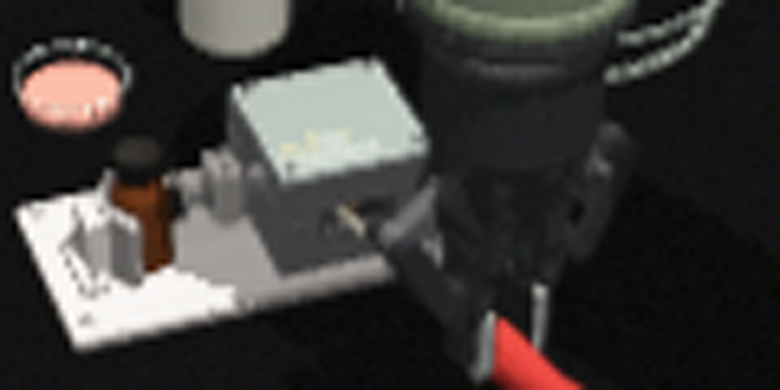

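View pics/t10z.png

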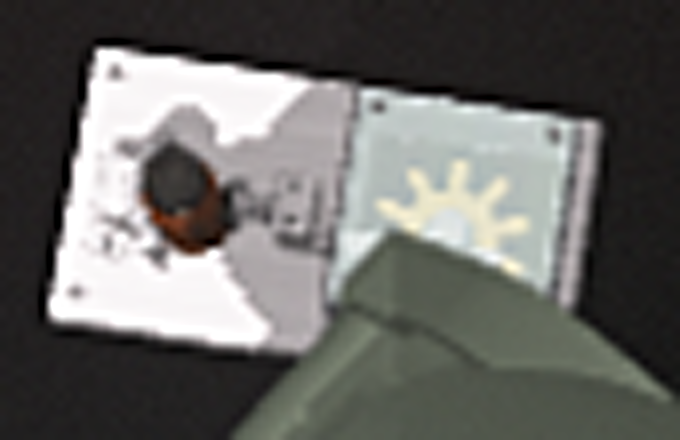

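```bash
python3 -c "
from h import *
goal(-.0490,-.0601,.016);goal(-.034,-.0560,.016)"
```

```text
tgt [0.4038 0.1818]
pos [0.4222 0.2004 0.0159] shift [-0.0001  0.0157  0.0208]
turn [0.03 0.1  0.05]
t 10.95 F [-0.22 -1.94 -1.33] w 0.019889998907877925 q [-0.39  0.62 -0.24  2.13  0.33  0.43 -2.31]
tgt [0.4191 0.1841]
pos [0.4222 0.2004 0.0159] shift [-0.0001  0.0156  0.0053]
turn [0.03 0.1  0.05]
t 10.95 F [-0.22 -1.94 -1.33] w 0.019889998907877925 q [-0.39  0.62 -0.24  2.13  0.33  0.43 -2.31]
```

```bash
python3 -m creep '[{"tx":0,"ty":0.0015,"tz":0.001,"wx":0,"wy":0,"wz":0,"claw":1},{"tx":0,"ty":0.002,"tz":0.009,"wx":0,"wy":0,"wz":0,"claw":1},{"tx":0,"ty":0.002,"tz":0.0165,"wx":0,"wy":0,"wz":0,"claw":1},{"tx":0,"ty":0.006,"tz":0.018,"wx":0,"wy":0,"wz":0,"claw":1},{"tx":0,"ty":0.011,"tz":0.0195,"wx":0,"wy":0,"wz":0,"claw":1},{"tx":0,"ty":0.0157,"tz":0.021,"wx":0,"wy":0,"wz":0,"claw":1},{"tx":0,"ty":0.0157,"tz":0.021,"wx":0,"wy":0,"wz":0,"claw":1}]'
python3 -c "
from h import *
tipnow();goal(-.034,-.0560,.016)"
```

```text
clock: 11.65
position: [0.4037, 0.1809, 0.0159]
tool_rot: [-0.256, 1.569, 3.027]
force: [0.1, 0.0, -0.1]
grip_width: 0.02
t 11.65 tip clamp mm [-48.9 -61.1] z 40.7 phi 14.97 F [0.07 0.04] -0.13 q7 -2.314
tgt [0.4191 0.1841]
pos [0.4037 0.1809 0.0159] shift [-0.0001 -0.001  -0.0158]
turn [-0.03  0.1   0.03]
t 11.65 F [ 0.07  0.04 -0.13] w 0.0199826510431356 q [-0.38  0.59 -0.23  2.19  0.34  0.39 -2.31]
```

```bash
python3 -m creep '[{"tx":0,"ty":-0.001,"tz":-0.004,"wx":0,"wy":0,"wz":0,"claw":1},{"tx":0,"ty":-0.001,"tz":-0.008,"wx":0,"wy":0,"wz":0,"claw":1},{"tx":0,"ty":-0.001,"tz":-0.012,"wx":0,"wy":0,"wz":0,"claw":1},{"tx":0,"ty":-0.001,"tz":-0.0155,"wx":0,"wy":0,"wz":0,"claw":1}]'
python3 -c "
from h import *
tipnow();goal(-.033,-.039,.016)"
```

```text
clock: 12.05
position: [0.4194, 0.1843, 0.0159]
tool_rot: [-0.343, 1.569, 2.94]
force: [0.2, -0.1, -0.9]
grip_width: 0.02
t 12.05 tip clamp mm [-33.8 -55.9] z 40.7 phi 14.97 F [ 0.17 -0.04] -0.92 q7 -2.295
tgt [0.4222 0.2009]
pos [0.4194 0.1843 0.0159] shift [-0.0001 -0.0161 -0.0051]
turn [-0.03  0.1   0.03]
t 12.05 F [ 0.16 -0.06 -0.92] w 0.020032727365046694 q [-0.36  0.61 -0.24  2.15  0.34  0.41 -2.29]
```

```bash
python3 -m creep '[{"tx":0,"ty":-0.003,"tz":-0.0007,"wx":0,"wy":0,"wz":0,"claw":1},{"tx":0,"ty":-0.006,"tz":-0.0015,"wx":0,"wy":0,"wz":0,"claw":1},{"tx":0,"ty":-0.009,"tz":-0.0025,"wx":0,"wy":0,"wz":0,"claw":1},{"tx":0,"ty":-0.009,"tz":-0.0025,"wx":0,"wy":0,"wz":0,"claw":1}]'
python3 -c "
from h import *
tipnow()"
python3 -m creep '[{"tx":0,"ty":-0.0025,"tz":-0.0007,"wx":0,"wy":0,"wz":0,"claw":1},{"tx":0,"ty":-0.005,"tz":-0.0015,"wx":0,"wy":0,"wz":0,"claw":1},{"tx":0,"ty":-0.007,"tz":-0.0025,"wx":0,"wy":0,"wz":0,"claw":1},{"tx":0,"ty":-0.007,"tz":-0.0025,"wx":0,"wy":0,"wz":0,"claw":1}]'
python3 -c "
from h import *
tipnow();im,c=snap('scene','s11');cv2.imwrite('pics/s11z.png',cv2.resize(im[205:265,230:350],None,fx=6.5,fy=6.5,interpolation=cv2.INTER_CUBIC));tipnow()
goal(-.049,-.0590,.016)"
```

```text
clock: 12.45
position: [0.4205, 0.1939, 0.0159]
tool_rot: [-0.305, 1.569, 2.978]
force: [-0.6, -2.3, -1.1]
grip_width: 0.0201
t 12.45 tip clamp mm [-33.8 -46.2] z 40.6 phi 14.99 F [-0.33 -2.38] -1.12 q7 -2.307
clock: 12.85
position: [0.4219, 0.2015, 0.0158]
tool_rot: [-0.346, 1.569, 2.938]
force: [-0.3, -2.5, -1.0]
grip_width: 0.0195
t 12.85 tip clamp mm [-33.4 -38.3] z 40.6 phi 15.02 F [-0.03 -2.53] -1.03 q7 -2.315
t 12.9 tip clamp mm [-33.4 -38.5] z 40.5 phi 15.02 F [-0.78 -1.62] -0.29 q7 -2.315
tgt [0.4039 0.1829]
pos [0.4218 0.2014 0.0158] shift [-0.0002  0.0158  0.0204]
turn [0.02 0.11 0.04]
t 12.9 F [-0.97 -1.51 -0.29] w 0.019980998510355806 q [-0.39  0.62 -0.24  2.13  0.33  0.43 -2.31]
```

View pics/s11z.png

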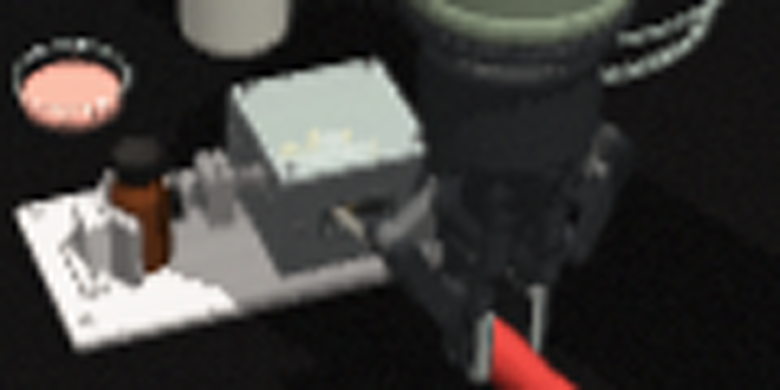

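```bash
python3 -m creep '[{"tx":0,"ty":0.0015,"tz":0.001,"wx":0,"wy":0,"wz":0,"claw":1},{"tx":0,"ty":0.002,"tz":0.009,"wx":0,"wy":0,"wz":0,"claw":1},{"tx":0,"ty":0.002,"tz":0.0165,"wx":0,"wy":0,"wz":0,"claw":1},{"tx":0,"ty":0.006,"tz":0.025,"wx":0,"wy":0,"wz":0,"claw":1},{"tx":0,"ty":0.006,"tz":0.035,"wx":0,"wy":0,"wz":0,"claw":1},{"tx":-0.03,"ty":0.005,"tz":0.035,"wx":0,"wy":0,"wz":0,"claw":1},{"tx":-0.06,"ty":0,"tz":0.035,"wx":0,"wy":0,"wz":0,"claw":1},{"tx":-0.075,"ty":-0.01,"tz":0.02,"wx":0,"wy":0,"wz":0,"claw":1}]'
python3 -c "
from h import *
i,c=load('w10'); p=c2w(-.012,.024);X=ray(c,200,110,.042);print(p,X, 'move TCP by',p-X[:2],'from .4399,.2335')
g=np.array([.4399,.2335])+p-X[:2];tipnow();a=th+np.radians(15);delta([*g,.095],[np.cos(a),np.sin(a)])"
```

```text
clock: 13.7
position: [0.3996, 0.208, 0.0927]
tool_rot: [-0.236, 1.569, 3.048]
force: [-0.1, 0.6, -1.0]
grip_width: 0.0201
[0.57528697 0.27873309] [0.5026642  0.29151739 0.042     ] move TCP by [ 0.07262277 -0.0127843 ] from .4399,.2335
t 13.7 tip clamp mm [-56.3 -34.6] z 117.6 phi 15.03 F [-0.16  0.6 ] -0.99 q7 -2.282
pos [0.3996 0.208  0.0927] shift [-0.0024  0.0034 -0.1136]
turn [0.03 0.08 0.02]
t 13.7 F [-0.08  0.61 -0.99] w 0.02010328641967082 q [-0.36  0.45 -0.32  2.13  0.25  0.59 -2.28]
```

```bash
python3 -m creep '[{"tx":0,"ty":0,"tz":-0.03,"wx":0,"wy":0,"wz":0,"claw":1},{"tx":0,"ty":0,"tz":-0.07,"wx":0,"wy":0,"wz":0,"claw":1},{"tx":0,"ty":0.003,"tz":-0.11,"wx":0,"wy":0,"wz":0,"claw":1},{"tx":0,"ty":0.003,"tz":-0.113,"wx":0,"wy":0,"wz":0,"claw":1},{"tx":0,"ty":0.003,"tz":-0.113,"wx":0,"wy":0,"wz":0,"claw":1}]'
python3 -c "
from h import *
tipnow();i,c=snap('wrist','w12');tipnow();cv2.imwrite('pics/w12z.png',cv2.resize(i[10:210,100:370],None,fx=2.9,fy=2.9,interpolation=cv2.INTER_CUBIC))"
```

```text
clock: 14.2
position: [0.5115, 0.2209, 0.0921]
tool_rot: [-0.12, 1.569, -3.119]
force: [-1.2, 0.3, -0.4]
grip_width: 0.0197
t 14.2 tip clamp mm [53.3 -8.4] z 116.8 phi 15.0 F [-1.21  0.12] -0.43 q7 -2.167
t 14.25 tip clamp mm [52.5 -8.4] z 116.9 phi 15.04 F [-0.34 -0.52] -0.14 q7 -2.167
```

View pics/w12z.png

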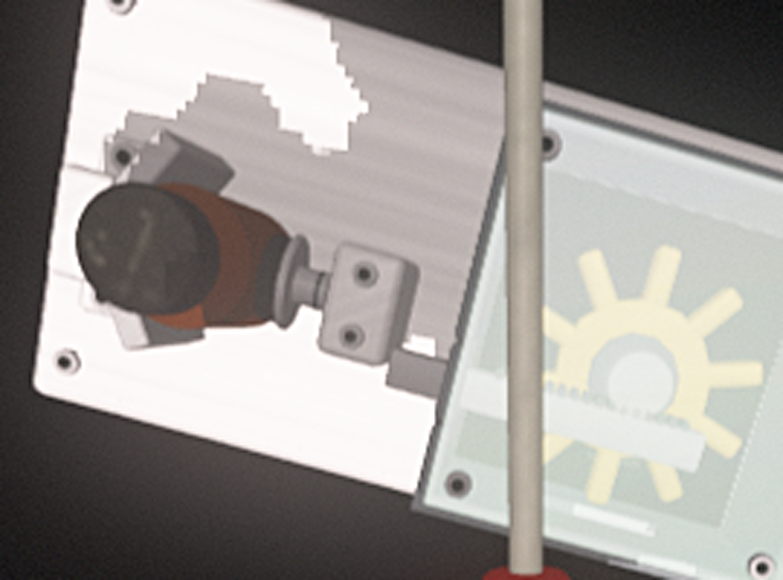

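```bash
cat > meas.py <<'E'
from h import *
import sys
f=sys.argv[1]
i,c=load(f)
p=proj(c,[*c2w(-.012,.02),.042]);u,v=p.astype(int);print('crop',u-35,v-28)
cv2.imwrite('pics/%sp.png'%f,cv2.resize(i[v-28:v+28,u-35:u+35],None,fx=11,fy=10,interpolation=cv2.INTER_CUBIC)) if 0 else cv2.imwrite('pics/%sp.png'%f,cv2.resize(i[v-28:v+28,u-35:u+35],None,fx=10,fy=10,interpolation=cv2.INTER_CUBIC))
E
python3 meas.py w12
```

```text
crop 173 82
```

View pics/w12p.png

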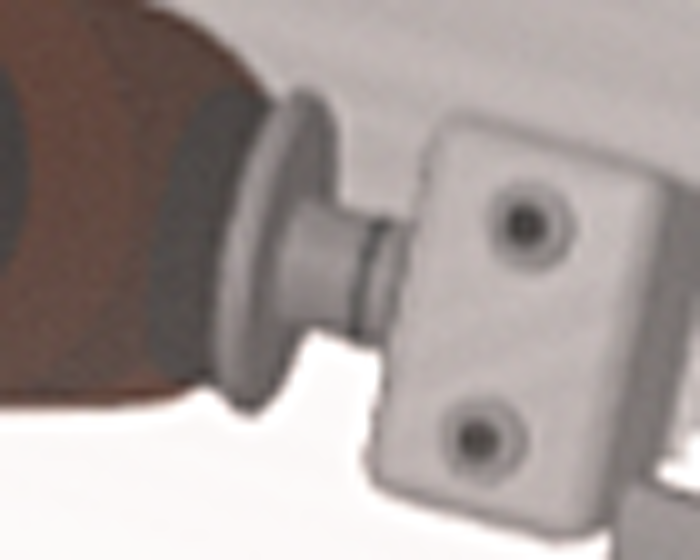

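Run:
```python
from h import *
i,c=load('w12')
def y(u,v,z): return (w2c(ray(c,173+u/10-.45,82+v/10-.45,z))*1e3).round(1)
print('ring',y(367,280,.0455),'(top of ring)',y(367,280,.042))
print('rubber left edge',y(165,230,.042),y(155,200,.046)); print('disc left',y(250,215,.046),'block front top upper',y(440,125,.055),y(375,460,.055))
print('black strip top/bot ends',y(215,95,.042),y(165,360,.042))
for u,v in ((-.012,.024),(-.012,.0125)): pass
# wheel teeth
P=[]
for u,v in ((593,252),(667,250),(738,296),(762,374),(736,450),(670,497),(600,498)):
  p=w2c(ray(c,100+u/2.9-.3,10+v/2.9-.3,.044));P.append(p)
P=np.array(P)
from scipy.optimize import least_squares
r=least_squares(lambda o:np.linalg.norm(P-o[:2],axis=1)-o[2],[-.012,-.05,.028]);print(r.x,(r.fun*1e3).round(1))
print(np.degrees(np.arctan2(P[:,1]-r.x[1],-(P[:,0]-r.x[0]))).round(1))
# cap
print('vial cap',w2c(ray(c,100+148/2.9,10+248/2.9,.076)))
```

```text
ring [-11.4  19.2] (top of ring) [-11.5  19.9]
rubber left edge [-11.8  32.4] [-10.1  32.3]
disc left [-9.5 26.6] block front top upper [-1.6 14.9] [-20.8  14.7]
black strip top/bot ends [-3.4 31. ] [-19.4  31. ]
[-0.01166922 -0.05015081  0.02718115] [ 0.3 -0.3 -0.1  0.   0.1  0.  -0.2]
[ 144.7  177.5 -143.9 -107.1  -70.8  -33.3   -0. ]
vial cap [-0.01120392  0.04311695]
```

```bash
python3 -c "
from h import *
goal(-.062,-.0649,.016)"
python3 -m creep '[{"tx":0,"ty":0,"tz":0.03,"wx":0,"wy":0,"wz":0,"claw":1},{"tx":0,"ty":0.005,"tz":0.07,"wx":0,"wy":0,"wz":0,"claw":1},{"tx":0,"ty":0.015,"tz":0.11,"wx":0,"wy":0,"wz":0,"claw":1},{"tx":0,"ty":0.02,"tz":0.128,"wx":0,"wy":0,"wz":0,"claw":1},{"tx":0,"ty":0.022,"tz":0.128,"wx":0,"wy":0,"wz":0,"claw":1}]'
python3 -c "
from h import *
tipnow();goal(-.062,-.0649,.016)"
```

```text
tgt [0.3903 0.1786]
pos [0.5107 0.2209 0.0922] shift [0.0765 0.0247 0.1251]
turn [0.04 0.14 0.  ]
t 14.25 F [-0.4  -0.47 -0.14] w 0.01972704739036734 q [-0.29  0.58 -0.3   1.87  0.25  0.73 -2.17]
clock: 14.75
position: [0.3839, 0.1798, 0.0928]
tool_rot: [0.313, 1.567, -2.684]
force: [-0.5, -0.3, -0.7]
grip_width: 0.0196
t 14.75 tip clamp mm [-68.6 -64.2] z 117.3 phi 15.15 F [-0.5  -0.38] -0.74 q7 -2.25
tgt [0.3903 0.1786]
pos [0.3839 0.1798 0.0928] shift [ 0.0768  0.002  -0.0065]
turn [ 0.15  0.21 -0.07]
t 14.75 F [-0.54 -0.32 -0.74] w 0.019606385614070874 q [-0.32  0.42 -0.32  2.2   0.25  0.56 -2.25]
```

```bash
python3 -m creep '[{"tx":0.025,"ty":0.002,"tz":0,"wx":0,"wy":0,"wz":0,"claw":1},{"tx":0.05,"ty":0.002,"tz":0,"wx":0,"wy":0,"wz":0,"claw":1},{"tx":0.07,"ty":0.002,"tz":0,"wx":0,"wy":0,"wz":0,"claw":1},{"tx":0.077,"ty":0.002,"tz":0,"wx":0,"wy":0,"wz":0,"claw":1},{"tx":0.077,"ty":0.002,"tz":0,"wx":0,"wy":0,"wz":0,"claw":1}]'
python3 -c "
from h import *
tipnow();goal(-.049,-.0615,.016);goal(-.0335,-.0573,.016)"
```

```text
clock: 15.25
position: [0.3833, 0.1777, 0.0154]
tool_rot: [0.325, 1.565, -2.672]
force: [0.3, -0.4, 0.1]
grip_width: 0.0199
t 15.25 tip clamp mm [-69.  -66.3] z 39.8 phi 15.19 F [ 0.32 -0.38] 0.12 q7 -2.344
tgt [0.4036 0.1805]
pos [0.3833 0.1777 0.0154] shift [-0.0007  0.0002 -0.0205]
turn [ 0.19  0.29 -0.1 ]
t 15.25 F [ 0.27 -0.42  0.12] w 0.01988090761965172 q [-0.4   0.58 -0.22  2.24  0.35  0.36 -2.34]
tgt [0.4195 0.1828]
pos [0.3833 0.1777 0.0154] shift [-0.0008  0.0002 -0.0366]
turn [ 0.19  0.29 -0.1 ]
t 15.25 F [ 0.27 -0.42  0.12] w 0.01988090761965172 q [-0.4   0.58 -0.22  2.24  0.35  0.36 -2.34]
```

```bash
python3 -m creep '[{"tx":-0.001,"ty":0,"tz":-0.01,"wx":0,"wy":0,"wz":0,"claw":1},{"tx":-0.001,"ty":0,"tz":-0.018,"wx":0,"wy":0.2,"wz":0,"claw":1},{"tx":-0.001,"ty":0,"tz":-0.024,"wx":0,"wy":0.2,"wz":0,"claw":1},{"tx":-0.001,"ty":0,"tz":-0.029,"wx":0,"wy":0.2,"wz":0,"claw":1},{"tx":-0.001,"ty":0,"tz":-0.033,"wx":0,"wy":0.2,"wz":0,"claw":1},{"tx":-0.001,"ty":0,"tz":-0.0365,"wx":0,"wy":0.2,"wz":0,"claw":1}]'
python3 -c "
from h import *
tipnow();goal(-.033,-.045,.016);goal(-.0315,-.0358,.016)"
```

```text
clock: 15.85
position: [0.4198, 0.183, 0.0163]
tool_rot: [0.847, 1.569, -2.15]
force: [-1.0, 0.2, -0.5]
grip_width: 0.0195
t 15.85 tip clamp mm [-33.4 -56.7] z 41.1 phi 15.18 F [-0.98  0.07] -0.53 q7 -2.299
tgt [0.4215 0.1949]
pos [0.4198 0.183  0.0163] shift [ 0.0003 -0.0116 -0.0034]
turn [ 0.18  0.08 -0.09]
t 15.85 F [-0.97  0.18 -0.53] w 0.01954567568442199 q [-0.36  0.61 -0.24  2.15  0.35  0.42 -2.3 ]
tgt [0.424  0.2039]
pos [0.4198 0.183  0.0163] shift [ 0.0002 -0.0201 -0.0073]
turn [ 0.18  0.08 -0.09]
t 15.85 F [-0.97  0.18 -0.53] w 0.01954567568442199 q [-0.36  0.61 -0.24  2.15  0.35  0.42 -2.3 ]
```

```bash
python3 -m creep '[{"tx":0,"ty":-0.003,"tz":-0.0008,"wx":0,"wy":0,"wz":0,"claw":1},{"tx":0,"ty":-0.006,"tz":-0.0016,"wx":0,"wy":0,"wz":0,"claw":1},{"tx":0,"ty":-0.009,"tz":-0.0025,"wx":0,"wy":0,"wz":0,"claw":1},{"tx":0,"ty":-0.0115,"tz":-0.0034,"wx":0,"wy":0,"wz":0,"claw":1},{"tx":0,"ty":-0.0115,"tz":-0.0034,"wx":0,"wy":0,"wz":0,"claw":1}]'
python3 -c "
from h import *
tipnow()"
python3 -m creep '[{"tx":0,"ty":-0.002,"tz":-0.001,"wx":0,"wy":0,"wz":0,"claw":1},{"tx":0,"ty":-0.0045,"tz":-0.002,"wx":0,"wy":0,"wz":0,"claw":1},{"tx":0,"ty":-0.0065,"tz":-0.003,"wx":0,"wy":0,"wz":0,"claw":1},{"tx":0,"ty":-0.0085,"tz":-0.004,"wx":0,"wy":0,"wz":0,"claw":1},{"tx":0,"ty":-0.0085,"tz":-0.004,"wx":0,"wy":0,"wz":0,"claw":1}]'
python3 -c "
from h import *
for k in range(3):
  tipnow();im,c=snap('scene','s12')
cv2.imwrite('pics/s12z.png',cv2.resize(im[205:265,230:350],None,fx=6.5,fy=6.5,interpolation=cv2.INTER_CUBIC));tipnow()
"
```

```text
clock: 16.35
position: [0.4211, 0.195, 0.0162]
tool_rot: [0.785, 1.568, -2.211]
force: [-0.6, -3.3, -0.7]
grip_width: 0.0202
t 16.35 tip clamp mm [-33.4 -44.6] z 40.9 phi 15.19 F [-0.17 -3.37] -0.7 q7 -2.313
clock: 16.85
position: [0.4236, 0.2041, 0.016]
tool_rot: [0.706, 1.567, -2.29]
force: [-1.2, -3.7, -1.3]
grip_width: 0.0197
t 16.85 tip clamp mm [-32.1 -35.2] z 40.7 phi 15.21 F [-0.72 -3.82] -1.28 q7 -2.322
t 16.9 tip clamp mm [-32.1 -35.3] z 40.8 phi 15.21 F [-1.14 -4.25] -0.93 q7 -2.322
t 16.95 tip clamp mm [-32.1 -35.3] z 40.8 phi 15.21 F [-2.   -4.33] -1.08 q7 -2.322
t 17.0 tip clamp mm [-32.1 -35.3] z 40.8 phi 15.21 F [-1.75 -3.71] -0.77 q7 -2.322
```

View pics/s12z.png

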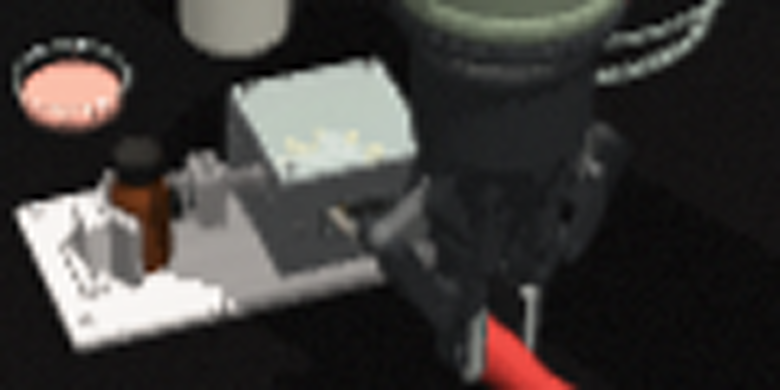

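```bash
python3 -m creep '[{"tx":0,"ty":0.0015,"tz":0.001,"wx":0,"wy":0,"wz":0,"claw":1},{"tx":0,"ty":0.002,"tz":0.009,"wx":0,"wy":0,"wz":0,"claw":1},{"tx":0,"ty":0.003,"tz":0.0175,"wx":0,"wy":0,"wz":0,"claw":1},{"tx":0,"ty":0.008,"tz":0.027,"wx":0,"wy":0,"wz":0,"claw":1},{"tx":0,"ty":0.009,"tz":0.037,"wx":0,"wy":0,"wz":0,"claw":1},{"tx":-0.03,"ty":0.008,"tz":0.037,"wx":0,"wy":0,"wz":0,"claw":1},{"tx":-0.06,"ty":0.003,"tz":0.037,"wx":0,"wy":0,"wz":0,"claw":1},{"tx":-0.077,"ty":-0.007,"tz":0.022,"wx":0,"wy":0,"wz":0,"claw":1}]'
python3 -c "
from h import *
tipnow();a=th+np.radians(15);delta([.511,.221,.0925],[np.cos(a),np.sin(a)])"
```

```text
clock: 17.8
position: [0.3997, 0.2072, 0.0949]
tool_rot: [0.89, 1.568, -2.106]
force: [-0.6, -0.6, -1.4]
grip_width: 0.0196
t 17.8 tip clamp mm [-56.2 -34.9] z 119.7 phi 15.23 F [-0.52 -0.64] -1.41 q7 -2.284
pos [0.3997 0.2072 0.0949] shift [ 0.0022  0.0026 -0.1121]
turn [ 0.23  0.12 -0.14]
t 17.8 F [-0.59 -0.57 -1.41] w 0.01961442396922394 q [-0.35  0.45 -0.33  2.13  0.25  0.6  -2.28]
```

```bash
python3 -m creep '[{"tx":0,"ty":0,"tz":-0.03,"wx":0,"wy":0,"wz":0,"claw":1},{"tx":0.001,"ty":0,"tz":-0.07,"wx":0,"wy":0,"wz":0,"claw":1},{"tx":0.002,"ty":0.003,"tz":-0.11,"wx":0,"wy":0,"wz":0,"claw":1},{"tx":0.002,"ty":0.003,"tz":-0.112,"wx":0,"wy":0,"wz":0,"claw":1},{"tx":0.002,"ty":0.003,"tz":-0.112,"wx":0,"wy":0,"wz":0,"claw":1}]'
python3 -c "
from h import *
tipnow();i,c=snap('wrist','w13');tipnow();cv2.imwrite('pics/w13z.png',cv2.resize(i[10:210,100:370],None,fx=2.9,fy=2.9,interpolation=cv2.INTER_CUBIC))"; python3 meas.py w13
```

```text
clock: 18.3
position: [0.5105, 0.2203, 0.0921]
tool_rot: [0.763, 1.567, -2.233]
force: [-0.3, -0.5, -0.9]
grip_width: 0.0196
t 18.3 tip clamp mm [52.3 -8.8] z 116.8 phi 15.19 F [-0.26 -0.51] -0.92 q7 -2.171
t 18.35 tip clamp mm [51.6 -8.6] z 116.9 phi 15.23 F [ 0.44 -0.4 ] -1.72 q7 -2.171
crop 173 80
```

View pics/w13z.png

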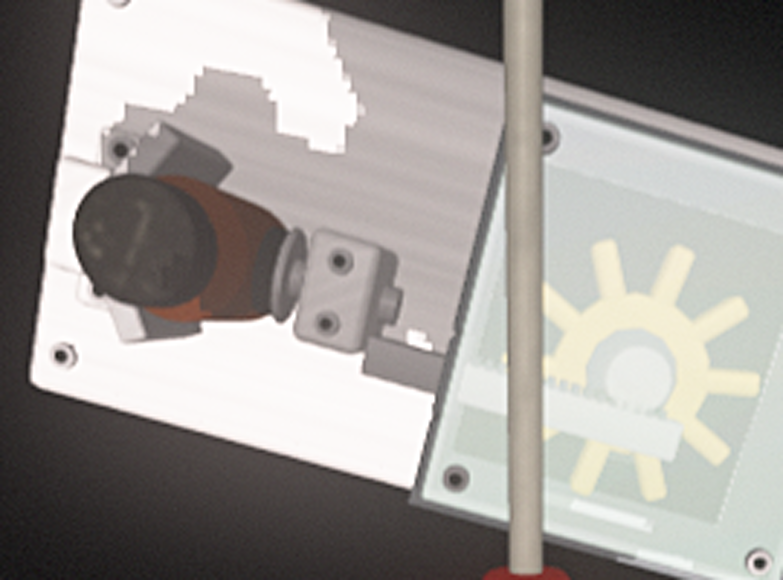

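View pics/w13p.png

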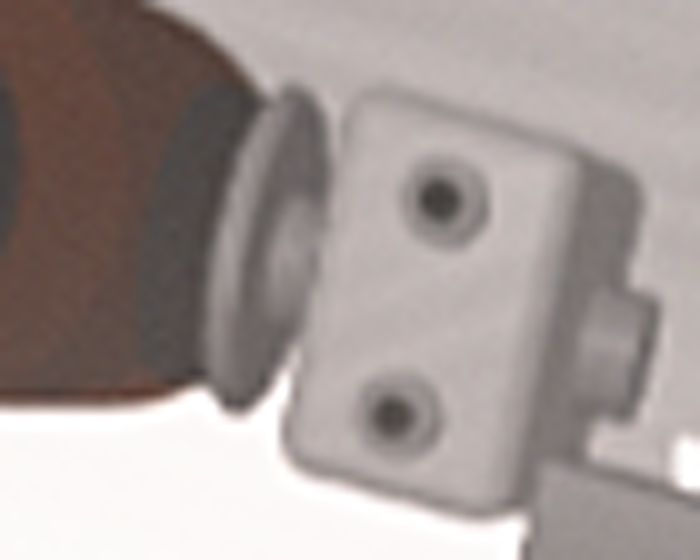

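Run:
```python
from h import *
for f,oy,S1,S2,D in (('w12',82,(525,225),(477,440),(250,215)),('w13',80,(438,198),(391,414),(240,210))):
  i,c=load(f)
  y=lambda p,z:(w2c(ray(c,173+p[0]/10-.45,oy+p[1]/10-.45,z))*1e3).round(1)
  print(f,y(S1,.055),y(S2,.055),'disc',y(D,.046))
i,c=load('w13');P=[]
for u,v in ((604,245),(681,250),(742,302),(757,381),(724,456),(655,497),(582,492)):
  P.append(w2c(ray(c,100+u/2.9-.3,10+v/2.9-.3,.044)))
P=np.array(P)-[-.0117,-.0502]
print(np.degrees(np.arctan2(P[:,1],-P[:,0])).round(1))
print('vial cap',w2c(ray(c,100+145/2.9,10+241/2.9,.076)))
```

```text
w12 [-5.7  9.1] [-18.1   9.2] disc [-9.5 26.6]
w13 [-5.5 13.8] [-18.   13.9] disc [-9.4 26.8]
[ 150.  -175.4 -138.7 -102.   -64.4  -27.     7.3]
vial cap [-0.01135164  0.04318854]
```

```bash
python3 -c "
from h import *
i,c=load('top0');print('bowl near edge',ray(c,343,196,0))
a=np.radians(-12);delta([.425,.025,.09],[np.cos(a),np.sin(a)])"
python3 -m creep '[{"tx":0,"ty":0,"tz":0.03,"wx":0,"wy":0,"wz":0,"claw":1},{"tx":0,"ty":0.005,"tz":0.07,"wx":0,"wy":0,"wz":0,"claw":1},{"tx":0,"ty":0.02,"tz":0.1,"wx":0,"wy":0,"wz":0,"claw":1},{"tx":0,"ty":0.045,"tz":0.115,"wx":2,"wy":0,"wz":0,"claw":1},{"tx":0,"ty":0.075,"tz":0.118,"wx":5,"wy":0,"wz":0,"claw":1},{"tx":0,"ty":0.11,"tz":0.118,"wx":9,"wy":0,"wz":0,"claw":1},{"tx":0,"ty":0.145,"tz":0.116,"wx":14,"wy":0,"wz":0,"claw":1},{"tx":0,"ty":0.175,"tz":0.112,"wx":19,"wy":0,"wz":0,"claw":1}]'
python3 -c "
from h import *
a=np.radians(-12);delta([.425,.025,.04],[np.cos(a),np.sin(a)])"
```

```text
bowl near edge [ 0.60588802 -0.00218354  0.        ]
pos [0.5098 0.2204 0.0923] shift [0.0032 0.181  0.1123]
turn [20.37  0.15 -0.19]
t 18.35 F [ 0.39 -0.45 -1.72] w 0.020086517055943973 q [-0.29  0.58 -0.31  1.87  0.26  0.73 -2.17]
clock: 19.15
position: [0.4231, 0.0294, 0.0934]
tool_rot: [1.092, 1.566, -2.238]
force: [0.5, 0.4, -0.6]
grip_width: 0.0199
pos [0.4231 0.0294 0.0934] shift [ 0.0534  0.0038 -0.0028]
turn [ 1.19  0.12 -0.23]
t 19.15 F [ 0.48  0.44 -0.62] w 0.019867551919683854 q [-0.03  0.41 -0.23  2.2   0.18  0.55 -2.15]
```

```bash
python3 -m creep '[{"tx":0.025,"ty":0.003,"tz":-0.002,"wx":1,"wy":0.1,"wz":-0.2,"claw":1},{"tx":0.055,"ty":0.003,"tz":-0.002,"wx":1,"wy":0.1,"wz":-0.2,"claw":1},{"tx":0.08,"ty":0.003,"tz":-0.002,"wx":1,"wy":0.1,"wz":-0.2,"claw":1},{"tx":0.095,"ty":0.003,"tz":-0.002,"wx":1,"wy":0.1,"wz":-0.2,"claw":1},{"tx":0.1,"ty":0.003,"tz":-0.002,"wx":1,"wy":0.1,"wz":-0.2,"claw":1},{"tx":0.103,"ty":0.003,"tz":-0.002,"wx":1,"wy":0.1,"wz":-0.2,"claw":1}]'
python3 -c "
from h import *
tipnow();delta([.425,.025,-.0135]);im,c=snap('scene','s13');cv2.imwrite('pics/s13z.png',cv2.resize(im[195:285,300:420],None,fx=6.5,fy=6.5,interpolation=cv2.INTER_CUBIC))"
```

```text
clock: 19.75
position: [0.4235, 0.026, -0.0094]
tool_rot: [0.688, 1.57, -2.659]
force: [0.2, 0.0, -0.7]
grip_width: 0.0201
t 19.75 tip clamp mm [  -7.  -255.8] z 15.5 phi -4.91 F [0.21 0.06] -0.71 q7 -2.246
pos [ 0.4235  0.026  -0.0094] shift [ 0.0041  0.0007 -0.0017]
t 19.75 F [ 0.22  0.03 -0.71] w 0.020089883531890486 q [-0.1   0.63 -0.12  2.25  0.27  0.28 -2.25]
```

View pics/s13z.png

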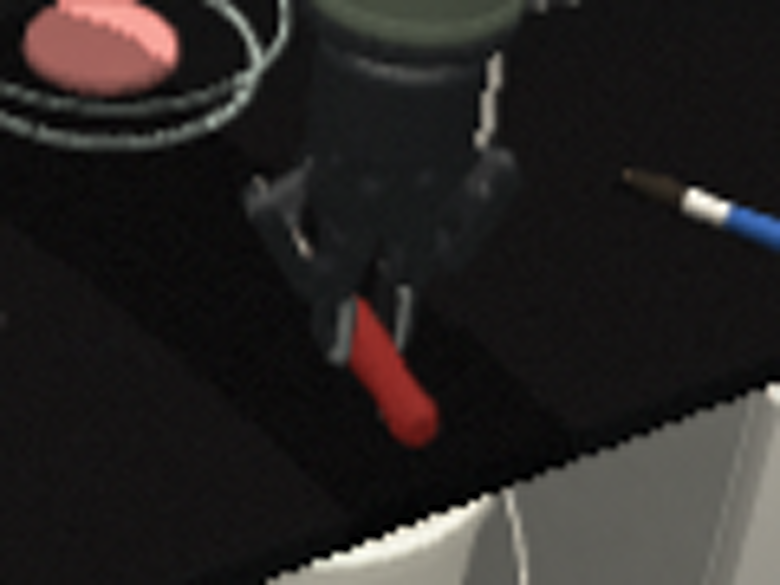

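```bash
python3 -m creep '[{"tx":-0.002,"ty":0,"tz":-0.01,"wx":0,"wy":0,"wz":0,"claw":1},{"tx":-0.002,"ty":0,"tz":-0.02,"wx":0,"wy":0,"wz":0,"claw":1},{"tx":0.002,"ty":0,"tz":-0.02,"wx":0,"wy":0,"wz":0,"claw":1},{"tx":0.0035,"ty":0,"tz":-0.02,"wx":0,"wy":0,"wz":0,"claw":1},{"tx":0.0045,"ty":0,"tz":-0.02,"wx":0,"wy":0,"wz":0,"claw":1},{"tx":0.0045,"ty":0,"tz":-0.02,"wx":0,"wy":0,"wz":0,"claw":1}]'
```

```text
clock: 20.4
position: [0.4431, 0.0218, -0.014]
tool_rot: [0.844, 1.57, -2.503]
force: [0.8, -0.7, 2.2]
grip_width: 0.0199
```

```bash
python3 -m creep '[{"tx":0,"ty":0,"tz":0,"wx":0,"wy":0,"wz":0,"claw":0.6},{"tx":0,"ty":0,"tz":0,"wx":0,"wy":0,"wz":0,"claw":0.5},{"tx":0,"ty":0,"tz":0,"wx":0,"wy":0,"wz":0,"claw":0.3},{"tx":0,"ty":0,"tz":0,"wx":0,"wy":0,"wz":0,"claw":0.2},{"tx":-0.005,"ty":0,"tz":0,"wx":0,"wy":0,"wz":0,"claw":0.1},{"tx":-0.02,"ty":0,"tz":0,"wx":0,"wy":0,"wz":0,"claw":0.1},{"tx":-0.05,"ty":0,"tz":0,"wx":0,"wy":0,"wz":0,"claw":0.1},{"tx":-0.09,"ty":0,"tz":0,"wx":0,"wy":0,"wz":0,"claw":0.1}]'
python3 -m creep '[{"tx":-0.04,"ty":0,"tz":0,"wx":0,"wy":0,"wz":0,"claw":0.1},{"tx":-0.08,"ty":0,"tz":0,"wx":0,"wy":0,"wz":0,"claw":0.1},{"tx":-0.08,"ty":0,"tz":0,"wx":0,"wy":0,"wz":0,"claw":0.1}]'
python3 -c "
from h import *
snap('wrist','w14');im,c=snap('scene','s14');cv2.imwrite('pics/s14z.png',cv2.resize(im[195:285,220:380],None,fx=5,fy=5,interpolation=cv2.INTER_CUBIC))"
```

```text
clock: 21.2
position: [0.4421, 0.0219, 0.0765]
tool_rot: [0.466, 1.567, -2.881]
force: [1.0, -0.2, 0.9]
grip_width: 0.077
clock: 21.5
position: [0.4444, 0.0221, 0.1611]
tool_rot: [-3.039, 1.567, -0.103]
force: [0.0, -0.1, -0.9]
grip_width: 0.0768
```

View pics/w14.png

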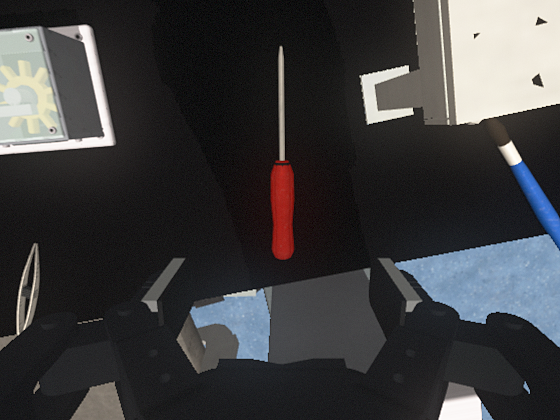

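View pics/s14z.png

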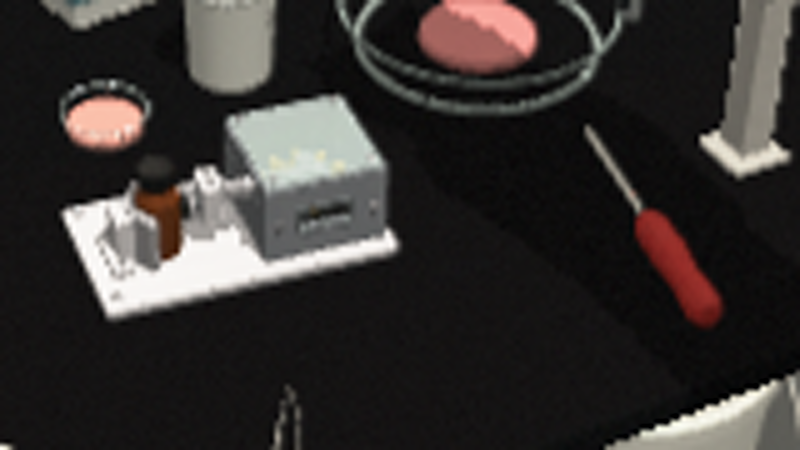

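The driver lies at (281,45)–(283,260), clear of the clamp. The vial stands upright against the V-jaw with the pad on it. One last check for flatness and for the other things, then I'll hand in.

Run:
```python
from h import *
i,c=load('w14')
a,b,e=[ray(c,u,v,.011)[:2] for u,v in((281,45),(283,162),(283,260))];print(a,b,e,np.linalg.norm(a-b),np.linalg.norm(a-e),'tip-axis',np.linalg.norm(a-c2w(-.012,-.0505)))
im0,_=load('top0');im,_=snap('top','tend');im0s,_=load('scene0')
d=cv2.absdiff(im,im0).max(2)>60
for n,(x,y,w,h) in dict(forceps=(220,245,30,45),allen=(192,245,20,45),timer=(155,228,36,38),spare=(202,150,18,24),dish=(238,142,26,26),pen=(112,225,30,50),brush=(400,240,40,60)).items(): print(n,int(d[y:y+h,x:x+w].sum()))
s0=bot.observe();print(s0['clock'],s0['force'])
bot.job_done()
```

```text
[ 0.56842239 -0.00377089] [0.4696285  0.01483772] [0.37200928 0.03496145] 0.10053115348578179 0.20019566487406462 tip-axis 0.20854892359592106
forceps 0
allen 0
timer 0
spare 0
dish 0
pen 0
brush 2292
21.65 [-0.79596762  0.2449557  -0.52192128]
the job is handed in; nothing more can be done
```

I clamped the vial with three strokes of the screwdriver blade, then laid the screwdriver on the table and handed the job in at 21.7 s. The job was handed in with no verdict reported, so the figures below come from my own camera and force readings.

**Last checks**
- **Pad:** on the last stroke the wheel turned about 42° and the jaw block moved 4.65 mm, while the pad itself moved about 0.2 mm. That puts the spring at roughly 4.5 mm, or about 5.4 N. The push at the blade was about 4 N, which agrees. I did not see the ring at the barrel's mouth, because the jaw block hid it from above.
- **Vial:** it stands upright in the V-jaw. Its cap measures about 0.6 mm from the expected seat.
- **Screwdriver:** it lies flat and clear of the clamp, with its tip about 0.21 m from the wheel's axis. It measures 200 mm against the given 195 mm, which is within the measuring error.
- **Other things:** the pictures from above show no change for the forceps, hex key, timer, spare vial, dish and pen. The brush area did differ. I think that is the arm standing over it, because the brush was in its usual place in the wrist picture, but I did not check it separately.

**Disagreements**
- **Fingertips:** they did not stand where the description says. They were about 35 mm farther back along the tool, so the first grasp closed on air above the handle. I corrected for this from the pictures and grasped again.
- **Angle of the blade:** I worked it at 15° to the slot to stay clear of the last joint's limit.

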